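Hang the sole carriers on the drying rail and set the dryer

ROBOT

A 6-joint arm with a two-finger parallel gripper is mounted at the origin on the work surface. World frame = base frame: x ahead of the robot, y to its left, z up, the work surface at z = 0. Lengths are in mm, angles in rad, forces in N, time in s.
With the tool pointing down it reaches from about 350 to 875 mm from the base axis. Payload 4.2 kg.
Tool frame: the origin (TCP) lies midway between the tips of the shut fingers; the grasp point (between the pads) lies 19 mm behind it (arm.tcp_to_grasp is the distance from the TCP to the grasp point, in mm); z points along the fingers, y is the line along which they close (so a half turn about z gives the same grasp; the last joint's range is limited). The gripper opens to 85 mm and grips with 20 to 120 N. Pads are 22 mm wide; open, the fingers measure 114 mm over their backs; the gripper's body (76 mm by 85 mm) begins 54 mm behind the grasp point. The pads swing forward as they close: fully open they stand 13 mm farther back than shut.
Start: joints at [1.588, 0.385, 0.008, 0, -1.194, -0.259], TCP at [149.625, 606.804, 231.312] pointing down, gripper open.
Joint ranges: [-3.14, 3.14], [-1.21, 2.06], [-1.07, 1.41], [-3.16, 2.05], [-2.99, -0.16], [-3.1, 3.1]. Speed limits (rad/s): [2.79, 2.79, 3.14, 3.14, 3.14, 3.14].

INTERFACE

Orientations are given as a unit quaternion [x, y, z, w].
In Python, from bench import arm gives the robot as it stands.
- The arm moves only by the tool arm_command, never from a script. Its argument "rows" is a list of rows, each a list of 2 entries, a list of its own where there are three numbers: the shift along the tool's x, y, z as a fraction of full scale, then the turn, a rotation vector about the tool's x, y, z as a fraction of full scale. In form: [[[x, y, z], [wx, wy, wz]], ...]. A call has 1 to 5 rows; each row is the pose to reach, as a shift and turn from the pose commanded when the call began, along the tool's axes at that moment, turning the shorter way round; what a row does not reach only later rows make up. Full scale, the value 1, is 0.25 m for a shift and 180 degrees for a turn. A row lasts 1/10 s, in which the tool goes at most 50 mm and 8.59 degrees, less where a joint would pass 70% of its speed; a pose out of reach is approached as far as the arm can. A call with a number of a shift or a turn outside -1 to 1 is refused whole. A call with a gripper value outside its range is refused whole. "grip" is the opening, from 0 (shut) to 1 (fully open), set as the call begins (left out, the last holds). The fingers move at their own pace and stop on an object; the grip force is fixed at half the most. Time passes only in rows, so rows that repeat a pose let the fingers close. It gives the time, the measured TCP pose, the force, the opening and the grip force at its end, in the units of the state.
- arm.read_state(): the state, without advancing time (a new reading comes with each control period).
- arm.get_image(name): name is "side" or "top" or "wrist"; returns (picture, depth): 400x640x3 uint8, blue, green, red; 400x640 float32, mm along the optical axis (not along the pixel's ray), 0 where there is no reading.
- arm.camera_info(name): a dict with "fx", "fy", "cx", "cy" (pixels), "k1" (the pictures are not rectified: a ray, as slopes to the right and down, at radius r is drawn at 1 + k1 r^2 times it, then the intrinsics apply), "extrinsics" (4x4, takes a point from camera to world coordinates). Camera axes: x right, y down, z forward; pixel columns grow to the right and rows downward; lengths in mm; the calibration is good to about 2 mm. A picture is of the moment at which its call begins: read the wrist's pose just before it. camera_info takes no time and is no camera call; for the wrist camera it gives the pose at the moment of the call.
- arm.job_done(): hands the job in; it is judged then, once.
Trained networks look in the newest picture that a camera, given by its name, has taken for a name from the list of things; names that differ only in an ending like _2 or _b are one class to them, and where a whole thing is asked for, a point or a joint stands for the part that bears it (a point fixed in the world has none). Each returns a list of dicts, best first, with "score" (0 to 1); they miss things now and then, are a little off and sometimes report something else, mostly with a low value. They report only what shows in the picture. A call takes as long as a camera call. They do not tell look-alikes from the thing itself.
- arm.spot_in(camera, query): "position" ([column, row] in pixels, amid what is visible of it).
The state is a dict: "clock": time; "joints": joint angles; "joint_vel": joint speeds; "joint_efforts": joint torques, N m; "position": TCP position; "ee_rot": TCP orientation; "contact_force": force on the tool from outside, world axes, zero at the start; "wrist_torque": the same for the moment, N m; "gripper_width": finger opening in mm; "grasp_force": force on a finger pad.
Only numpy, scipy, OpenCV 4.12 (cv2) and the standard library are available. Lean on these libraries where they do the work, as an engineer would, in place of code of your own. Each camera call takes 0.05 s, during which the arm holds its last target. There are 200 camera calls.

TASK

Hang every blue sole carrier that stands on the bench on the drying rail: feed its trolley head into the rail's open end and slide it along until the head is wholly past the yellow band. Once all of them hang there, turn the dryer's dial until its pointer stands at the red mark. Leave everything else on the bench where it is.

Things in the scene. Friction and masses are not known exactly. Their poses are not given: they have to be found in the camera images.
- station: fixed drying station: green air box, rail above it. Origin on the bench under the rail's middle; y along the rail from open to closed end, z up; a hung carrier's axes are parallel to the station's, its origin at x 0, z 68 mm. Air box: x -70 to 100, y -100 to 170, 45 mm high; columns at x 76 to 92, y -70 and 130, to z 200, with arms to the rail's back below z 196 mm
- rail_mouth (a point): the rail's open end, its only way in: middle of the slot at the height of the lip tops (station 0, -150, 174 mm). Aluminium C-channel, slot underneath: 300 mm long, outside 40 mm wide, top at z 198; inside 34 mm wide, 20 mm high; slot 15 mm wide between two lips 4 mm thick; trolley heads run on the lip tops
- rail_end (a point): the rail's closed end with its red plate, which stops heads: middle of the slot at the height of the lip tops (station 0, 150, 174 mm). Four carriers fit with head centres at station y 122, 66, 10 and -46 mm (trays are 50 mm wide)
- band (a point): middle of the yellow band round the rail, 10 mm wide (station y -90 to -80 mm), at lip top height; carriers belong between it and the red plate
- dial_box: fixed grey box 120 x 120 x 45 mm with a dial on top. Origin: centre of its underside, on the dial's axis; z up. Scale ticks every 30 degrees on its top
- dial (a joint): dial angle (rad, 0 to 4.7), grows clockwise seen from above; pointer along the box's +x at 0. Friction 0.04 N m, stays where left. Black disc (radius 34, z 47 to 60 mm above the bench) with a bar grip 60 mm long along the pointer, 12 mm wide, z 60 to 89 mm; white line and white end on the pointer's half of the bar
- dial_tip (a point): point 40 mm out from the dial's axis in the direction of its pointer
- mark_point (a point): point 40 mm out from the dial's axis in the direction of the red mark, a small fixed red rider (16 x 7 mm) on the scale, somewhere 1.2 to 2.5 rad clockwise from the box's +x
- carrier1: blue sole carrier (C-hook; sandal sole, dark brown strap on its tray), 0.22 kg, on the bench or absent. Origin: tray's underside below the trolley head; z up, x from the upright to the tray's open end. Tray x -48 to 52, y -25 to 25 mm; load up to z 44. Flat upright at x -42: 10 mm thick in x, 36 wide in y, z 8 to 180, its orange top (z 149 up) the handle: grip its flat faces from above
- carrier1_head (a point): centre of carrier1's grey trolley head (carrier 0, 0, 111 mm): 28 mm in x, 36 mm in y, 10 mm high, on a stem 7 mm in x, 24 mm in y, from z 85 to 106; a bar at z 75 to 85 joins stem and upright. The carrier hangs level from it
- carrier2: blue sole carrier (C-hook; sandal sole, black strap on its tray), 0.22 kg, on the bench or absent. Origin: tray's underside below the trolley head; z up, x from the upright to the tray's open end. Tray x -48 to 52, y -25 to 25 mm; load up to z 44. Flat upright at x -42: 10 mm thick in x, 36 wide in y, z 8 to 180, its orange top (z 149 up) the handle: grip its flat faces from above
- carrier2_head (a point): centre of carrier2's grey trolley head (carrier 0, 0, 111 mm): 28 mm in x, 36 mm in y, 10 mm high, on a stem 7 mm in x, 24 mm in y, from z 85 to 106; a bar at z 75 to 85 joins stem and upright. The carrier hangs level from it
- carrier3: blue sole carrier (C-hook; sandal sole, red strap on its tray), 0.22 kg, on the bench or absent. Origin: tray's underside below the trolley head; z up, x from the upright to the tray's open end. Tray x -48 to 52, y -25 to 25 mm; load up to z 44. Flat upright at x -42: 10 mm thick in x, 36 wide in y, z 8 to 180, its orange top (z 149 up) the handle: grip its flat faces from above
- carrier3_head (a point): centre of carrier3's grey trolley head (carrier 0, 0, 111 mm): 28 mm in x, 36 mm in y, 10 mm high, on a stem 7 mm in x, 24 mm in y, from z 85 to 106; a bar at z 75 to 85 joins stem and upright. The carrier hangs level from it
- carrier4: blue sole carrier (C-hook; sandal sole, brown strap on its tray), 0.22 kg, on the bench or absent. Origin: tray's underside below the trolley head; z up, x from the upright to the tray's open end. Tray x -48 to 52, y -25 to 25 mm; load up to z 44. Flat upright at x -42: 10 mm thick in x, 36 wide in y, z 8 to 180, its orange top (z 149 up) the handle: grip its flat faces from above
- carrier4_head (a point): centre of carrier4's grey trolley head (carrier 0, 0, 111 mm): 28 mm in x, 36 mm in y, 10 mm high, on a stem 7 mm in x, 24 mm in y, from z 85 to 106; a bar at z 75 to 85 joins stem and upright. The carrier hangs level from it
- hammer: a hammer lying on the bench; not part of the job, leave alone. Origin: underside
- glue_jar: closed glue jar, 64 mm across, 80 mm tall; not part of the job, leave alone. Origin: underside
- tape: yellow ring of tape, 90 mm across, 25 mm high; not part of the job, leave alone. Origin: underside
- brush: a brush lying on the bench; not part of the job, leave alone. Origin: underside
- last_a: wooden shoe last, 160 mm long, 55 mm high; not part of the job, leave alone. Origin: underside
- last_b: wooden shoe last, 160 mm long, 55 mm high; not part of the job, leave alone. Origin: underside
- sole_blank: cork sole blank 180 x 70 x 12 mm; not part of the job, leave alone. Origin: underside
There are look-alikes about, which are no part of the job. Leave any green look-alike of the carrier1 alone.

How it is judged:
By the outcome, as a careful person would: the job done as asked, in the order asked, and still so for the second after the job is handed in, with the robot touching nothing.
Of carrier1, carrier2, carrier3, carrier4 only 3 to 4 are there at a start; the rules pass over those that are not, and their reading is None.
At some moment in a run one of carrier1, carrier2, carrier3, carrier4 may be knocked a few centimetres aside while the robot is not near it.
It also fails if it takes over 210 s, if anything falls off the work surface, if the arm or the gripper's body presses on something with over 40 N, if the wrist force passes 120 N, or if a joint passes its speed limit or range.

## Working session

There is one attempt and no reset: what is moved stays moved. The work goes in short steps, Python scripts to look and compute and a tool call to move; the robot and the scene stay as the last step left them, time stands still between calls to the robot, and variables do not carry over. Pictures are saved under pics/ and viewed, at most 14 in all, crops included, and the job is handed in when it is done.

Besides the shell and the picture viewer there is one more tool, called after "Request:" as a command line: name --argument value ..., lists and objects as JSON in quotes. arm_command: Moves the arm, as the interface text tells. Shift numbers are shares of 0.25 m and turn numbers shares of 180 degrees, none past 1 either way. Its arguments: {"type":"object","properties":{"rows":{"type":"array","items":{"type":"array"}},"grip":{"type":"number"}},"required":["rows"]}

```bash
mkdir -p pics; ls
cat > h.py <<'E'
import numpy as np, cv2, json
from bench import arm
from scipy.spatial.transform import Rotation as R
def snap(c,fn=None):
    info=arm.camera_info(c); im,d=arm.get_image(c)
    if fn: cv2.imwrite('pics/'+fn,im)
    return im,d,info
def ray(info,u,v):
    K=np.array([[info['fx'],0,info['cx']],[0,info['fy'],info['cy']],[0,0,1.]])
    p=cv2.undistortPoints(np.array([[[u,v]]],float),K,np.array([info['k1'],0,0,0.]))[0,0]
    # iterate exactly: drawn = p*(1+k1 r^2), same model as OpenCV
    return np.array([p[0],p[1],1.])
def at_depth(info,u,v,d):
    E=np.array(info['extrinsics']); return E[:3,:3]@(ray(info,u,v)*d)+E[:3,3]
def at_z(info,u,v,z):
    E=np.array(info['extrinsics']); r=E[:3,:3]@ray(info,u,v); o=E[:3,3]
    return o+r*(z-o[2])/r[2]
def cloud(info,d):
    h,w=d.shape; u,v=np.meshgrid(np.arange(w),np.arange(h))
    K=np.array([[info['fx'],0,info['cx']],[0,info['fy'],info['cy']],[0,0,1.]])
    p=cv2.undistortPoints(np.stack([u,v],-1).reshape(-1,1,2).astype(float),K,np.array([info['k1'],0,0,0.]))[:,0]
    q=np.c_[p,np.ones(len(p))]*d.reshape(-1,1); E=np.array(info['extrinsics'])
    return (q@E[:3,:3].T+E[:3,3]).reshape(h,w,3)
E
python3 - <<'E'
from h import *
s=arm.read_state(); print(s['clock'],s['position'],s['ee_rot'],s['gripper_width'])
for c in ['top','side']:
    im,d,i=snap(c,c+'0.png'); np.savez(c+'0.npz',im=im,d=d); print(c,{k:(np.round(v,3).tolist()) for k,v in i.items()})
    P=cloud(i,d)
    for q in ['carrier1','carrier1_head','station','dial_tip','dial_box','mark_point','rail_mouth','rail_end']:
        for r in arm.spot_in(c,q)[:6]:
            u,v=r['position']; print(q,round(r['score'],2),np.round([u,v]),np.round(P[int(v),int(u)]))
E
```

```text
pics
0.0 [149.48922589 606.24977213 230.23400911] [ 9.92690932e-01 -1.20679459e-01 -8.58831295e-05  1.08366343e-03] 85.73094205737648
top {'fx': 470.778, 'fy': 470.778, 'cx': 317.428, 'cy': 195.304, 'k1': 0.011, 'extrinsics': [[0.024, -0.994, 0.104, 340.686], [-1.0, -0.025, -0.013, 22.491], [0.015, -0.103, -0.995, 1655.843], [0.0, 0.0, 0.0, 1.0]]}
carrier1 0.92 [456. 159.] [ 657. -486.   19.]
carrier1 0.88 [424. 213.] [ 458. -371.   26.]
carrier1 0.71 [377. 207.] [ 468. -191.  113.]
carrier1 0.57 [388. 172.] [ 604. -242.   20.]
carrier1_head 0.86 [457. 157.] [ 647. -463.  104.]
carrier1_head 0.77 [390. 174.] [ 587. -238.   85.]
carrier1_head 0.57 [268. 172.] [566. 163. 195.]
station 0.59 [266. 169.] [575. 167. 197.]
dial_tip 0.88 [207. 213.] [439. 371.  86.]
dial_box 0.61 [208. 210.] [446. 368.  87.]
dial_box 0.28 [210. 213.] [441. 364.  61.]
mark_point 0.68 [178. 178.] [559. 491.  26.]
rail_mouth 0.64 [270. 173.] [563. 157. 195.]
rail_mouth 0.15 [377. 209.] [ 461. -191.  118.]
rail_end 0.81 [266. 168.] [574. 169. 200.]
side {'fx': 421.01, 'fy': 421.01, 'cx': 322.201, 'cy': 205.07, '
[... 179 characters left out ...]
] [ 462. -563.  316.]
carrier1 0.78 [390. 254.] [ 616. -237.   22.]
carrier1 0.69 [382. 297.] [ 425. -394.  119.]
carrier1 0.6 [348. 262.] [ 424. -228.  118.]
carrier1 0.6 [432. 253.] [ 717. -340.   51.]
carrier1_head 0.93 [387. 252.] [ 622. -212.    3.]
carrier1_head 0.69 [446. 296.] [ 461. -568.  313.]
station 0.77 [318. 186.] [601. 186.  46.]
station 0.34 [381. 297.] [ 420. -395.  119.]
dial_tip 0.58 [264. 172.] [450. 359.  80.]
dial_box 0.68 [375. 203.] [749.  -3.  11.]
dial_box 0.56 [264. 178.] [439. 344.  63.]
dial_box 0.24 [264. 171.] [450. 359.  80.]
mark_point 0.37 [386. 257.] [ 592. -242.   22.]
rail_mouth 0.92 [318. 188.] [597. 181.  41.]
rail_end 0.93 [318. 188.] [597. 181.  41.]
```

Run:
```python
import cv2
t=cv2.imread('pics/top0.png');s=cv2.imread('pics/side0.png')
cv2.imwrite('pics/top0c.png',cv2.resize(t[100:280,130:530],None,fx=2,fy=2,interpolation=cv2.INTER_CUBIC))
cv2.imwrite('pics/side0c.png',cv2.resize(s[110:370,180:540],None,fx=2.2,fy=2.2,interpolation=cv2.INTER_CUBIC))
```

```text
(no output)
```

View pics/top0c.png

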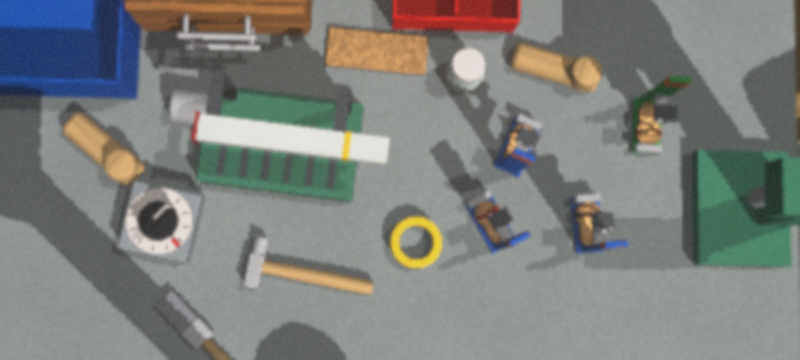

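View pics/side0c.png

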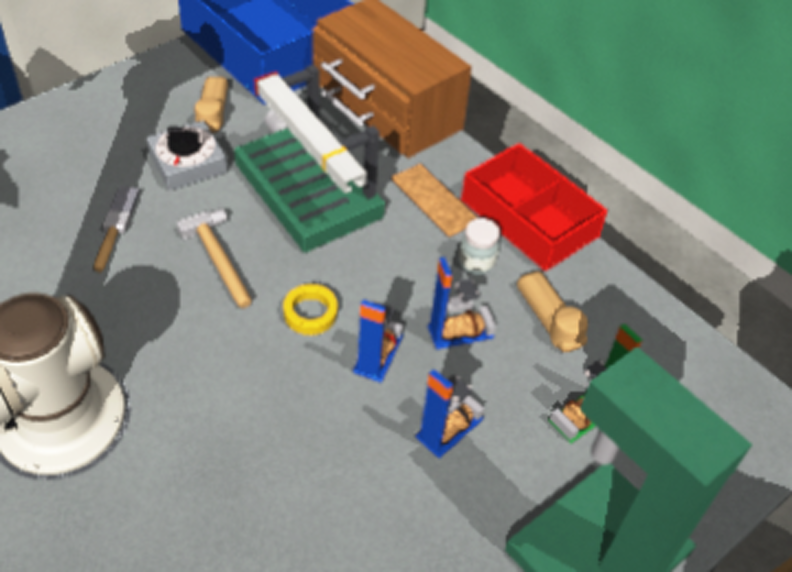

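The pictures show three blue carriers, at top-camera pixels (390,172) red strap, (377,210) and (426,211). The green look-alike is at (455,160), partly behind the fixed green press. The station's red plate is at (227,163), with its open end near (324,174). The dial is at (210,210), with the red mark around (218,221). The things that could be taken for a carrier are those four; I choose the three blue ones. Next I work out their poses.

Run:
```python
from h import *
for c in ['top','side']:
    z=np.load(c+'0.npz'); im=z['im']; i=arm.camera_info(c); P=cloud(i,z['d'])
    hsv=cv2.cvtColor(im,cv2.COLOR_BGR2HSV); H,S,V=cv2.split(hsv)
    reg=(P[...,1]<-50)&(P[...,0]>300)&(P[...,0]<760)&(P[...,2]>-20)&(P[...,2]<230)&(P[...,1]>-480)
    bl=(H>100)&(H<130)&(S>130)&reg
    org=(H>3)&(H<15)&(S>180)&(V>120)&reg
    for nm,m in [('blue',bl),('orange',org)]:
        n,l,st,ce=cv2.connectedComponentsWithStats(cv2.dilate(m.astype(np.uint8),np.ones((3,3))))
        for k in range(1,n):
            q=P[(l==k)&m]
            if len(q)<8: continue
            top=q[q[:,2]>np.percentile(q[:,2],70)]
            print(c,nm,len(q),np.round(ce[k]),'med',np.round(np.median(q,0)),'top',np.round(np.median(top,0)),'bbox',st[k])
# station rail
z=np.load('top0.npz'); im=z['im']; i=arm.camera_info('top'); P=cloud(i,z['d'])
m=(P[...,2]>185)&(P[...,2]<212)&(P[...,0]>450)&(P[...,0]<680)&(P[...,1]>-80)&(P[...,1]<380)
m=cv2.morphologyEx(m.astype(np.uint8),cv2.MORPH_OPEN,np.ones((3,3)))
n,l,st,ce=cv2.connectedComponentsWithStats(m); k=1+np.argmax(st[1:,4]); v,u=np.nonzero(l==k)
pts=np.array([at_z(i,a,b,198)[:2] for a,b in zip(u,v)]).astype(np.float32)
r=cv2.minAreaRect(pts); print('rail',r, 'zmed',np.median(P[l==k][:,2]),np.round(cv2.boxPoints(r)))
```

```text
top blue 76 [388. 181.] med [ 556. -230.   93.] top [ 559. -232.  180.] bbox [378 174  20  15 157]
top blue 17 [374. 220.] med [ 427. -200.    9.] top [ 430. -195.   14.] bbox [369 213  10  14  61]
top blue 22 [389. 219.] med [ 426. -223.  179.] top [ 426. -226.  183.] bbox [384 216  11   7  54]
top blue 24 [438. 222.] med [ 420. -374.  180.] top [ 420. -377.  184.] bbox [432 220  13   5  56]
side blue 21 [382. 231.] med [ 563. -233.  177.] top [ 560. -237.  179.] bbox [379 226   7  10  51]
side blue 220 [383. 256.] med [ 559. -246.   38.] top [ 556. -241.  111.] bbox [374 237  31  33 360]
side blue 19 [350. 248.] med [ 430. -224.  179.] top [ 425. -223.  180.] bbox [344 246  12   6  51]
side blue 301 [349. 270.] med [ 426. -228.   63.] top [ 425. -229.  123.] bbox [340 254  21  31 418]
side blue 27 [380. 282.] med [ 423. -378.  180.] top [ 423. -380.  182.] bbox [375 277  12  10  67]
side blue 318 [380. 303.] med [ 419. -386.   56.] top [ 419. -382.  119.] bbox [368 286  32  33 476]
side orange 19 [382. 236.] med [ 553. -246.  161.] top [ 552. -249.  171.] bbox [379 232   7   9  47]
side orange 38 [349. 253.] med [ 423. -228.  164.] top [ 422. -230.  171.] bbox [343 249  13   8  76]
side orange 38 [379. 286.] med [ 420. -382.  162.] top [ 419. -385.  168.] bbox [374 281  12  11  80]
rail ((607.9959716796875, 134.8309326171875), (305.7920837402344, 115.19184875488281), 84.59358978271484) zmed 197.20411343531123 [[536. -12.]
 [651. -23.]
 [680. 282.]
 [565. 292.]]
```

```bash
cat >> h.py <<'E'
def Rdown(yd):
    """tool y at world angle yd (deg), z down"""
    a=np.deg2rad(yd); y=np.array([np.cos(a),np.sin(a),0]); z=np.array([0,0,-1.]); return np.c_[np.cross(y,z),y,z]
def cur():
    s=arm.read_state(); return np.array(s['position']),R.from_quat(s['ee_rot']).as_matrix()
def rel(p0,R0,p1,yd):
    """end row as fractions from pose (p0,R0)"""
    R1=Rdown(yd); return np.round(R0.T@(np.array(p1)-p0)/250,4).tolist(), np.round(R.from_matrix(R0.T@R1).as_rotvec()/np.pi,4).tolist()
def chain(*wps,start=None):
    p,Rm=start or cur()
    for w in wps:
        f=rel(p,Rm,w[:3],w[3]); n=max(np.linalg.norm(f[0])*250/50,np.linalg.norm(f[1])*180/8.59); print(w,f,'rows>=%.1f'%n)
        p=np.array(w[:3],float); Rm=Rdown(w[3])
E
python3 - <<'E'
from h import *
i=arm.camera_info('wrist'); E=np.array(i['extrinsics']); p,Rm=cur()
print({k:i[k] for k in ('fx','cx','cy','k1')},'cam in tool',np.round(Rm.T@(E[:3,3]-p)),np.round(Rm.T@E[:3,:3],2).tolist())
it=arm.camera_info('top')
for q in [(324,174),(227,163),(323,167),(324,181)]: print(q,np.round(at_z(it,*q,198)))
chain((290,430,400,-130),(420,220,420,-165),(450,60,420,-180),(450,-120,420,-180),(430,-300,420,-180))
E
```

```text
{'fx': 349.588034852698, 'cx': 320.010437926168, 'cy': 199.73840649672658, 'k1': -0.02910836490418849} cam in tool [  76.    1. -144.] [[0.0, -0.95, -0.3], [1.0, 0.0, 0.0], [0.0, -0.3, 0.95]]
(324, 174) [560. -15. 198.]
(227, 163) [587. 289. 198.]
(323, 167) [582. -12. 198.]
(324, 181) [538. -16. 198.]
(290, 430, 400, -130) ([0.7146, 0.5522, -0.6747], [-0.0, 0.0, 0.1453]) rows>=5.6
(420, 220, 420, -165) ([0.9383, 0.3092, -0.08], [0.0, 0.0, 0.1944]) rows>=5.0
(450, 60, 420, -180) ([0.6493, 0.0497, 0.0], [0.0, 0.0, 0.0833]) rows>=3.3
(450, -120, 420, -180) ([0.72, 0.0, 0.0], [0.0, 0.0, 0.0]) rows>=3.6
(430, -300, 420, -180) ([0.72, 0.08, 0.0], [0.0, 0.0, 0.0]) rows>=3.6
```

Request:
arm_command --rows '[[[0.11,0.09,-0.11],[0,0,0.024]],[[0.22,0.18,-0.22],[0,0,0.048]],[[0.34,0.26,-0.33],[0,0,0.072]],[[0.46,0.35,-0.44],[0,0,0.096]],[[0.57,0.44,-0.54],[0,0,0.12]]]' --grip 1

```text
clock: 1.4
position: [262.5, 464.6, 367.9]
ee_rot: [0.952, -0.306, 0.0, -0.001]
contact_force: [0.3, 0.1, 0.2]
gripper_width: 85.3
grasp_force: 0.0
```

Run:
```python
from h import *
print(cur()[0],np.round(arm.read_state()['joints'],2))
chain((380,290,420,-145),(450,180,420,-165),(500,60,420,-180))
```

```text
[262.51496773 464.5942594  367.93006695] [ 1.36  0.16  0.04  0.   -1.44 -0.41]
(380, 290, 420, -145) ([0.7888, 0.2937, -0.2088], [-0.0004, 0.0001, 0.1076]) rows>=4.3
(450, 180, 420, -165) ([0.521, 0.023, 0.0], [0.0, 0.0, 0.1111]) rows>=2.6
(500, 60, 420, -180) ([0.5154, -0.069, 0.0], [0.0, 0.0, 0.0833]) rows>=2.6
```

Request:
arm_command --rows '[[[0.16,0.06,-0.04],[0,0,0.021]],[[0.32,0.12,-0.08],[0,0,0.043]],[[0.47,0.18,-0.12],[0,0,0.065]],[[0.63,0.24,-0.16],[0,0,0.086]],[[0.79,0.29,-0.21],[0,0,0.108]]]'

```text
clock: 1.9
position: [380.8, 290.4, 419.5]
ee_rot: [0.887, -0.462, -0.0, -0.0]
contact_force: [0.5, 0.8, 0.1]
gripper_width: 85.5
grasp_force: 0.0
```

Request:
arm_command --rows '[[[0.17,0.01,0],[0,0,0.037]],[[0.35,0.02,0],[0,0,0.074]],[[0.52,0.023,0],[0,0,0.111]]]'

```text
clock: 2.2
position: [451.0, 180.8, 419.4]
ee_rot: [0.793, -0.61, 0.0, -0.001]
contact_force: [0.5, 0.2, 0.5]
gripper_width: 85.2
grasp_force: 0.0
```

Request:
arm_command --rows '[[[0.17,-0.02,0],[0,0,0.028]],[[0.34,-0.05,0],[0,0,0.056]],[[0.515,-0.07,0],[0,0,0.083]],[[0.515,-0.07,0],[0,0,0.083]]]'

```text
clock: 2.6
position: [502.0, 59.0, 418.6]
ee_rot: [-0.706, 0.709, -0.0, -0.001]
contact_force: [0.3, -0.6, 0.1]
gripper_width: 85.3
grasp_force: 0.0
```

Run:
```python
from h import *
print(cur()[0],np.round(arm.read_state()['joints'],2),arm.read_state()['clock'])
im,d,i=snap('wrist','w1.png'); np.savez('w1.npz',im=im,d=d,E=i['extrinsics'])
chain((480,-120,420,-180),(440,-300,420,-180))
```

```text
[501.99744632  59.01068984 418.57778232] [ 0.44  0.1   0.09  0.   -1.56 -0.44] 2.6
(480, -120, 420, -180) ([0.7229, 0.085, -0.0055], [0.0001, -0.0001, -0.0004]) rows>=3.6
(440, -300, 420, -180) ([0.72, 0.16, 0.0], [0.0, 0.0, 0.0]) rows>=3.7
```

View pics/w1.png

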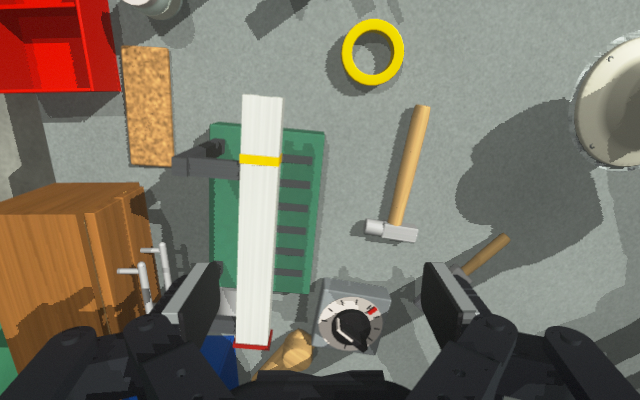

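```bash
cat > rail.py <<'E'
from h import *
def rail(f):
    z=np.load(f); im,d=z['im'],z['d']; i=arm.camera_info('wrist'); i=dict(i,extrinsics=z['E'])
    P=cloud(i,d); hsv=cv2.cvtColor(im,cv2.COLOR_BGR2HSV)
    wh=(hsv[...,1]<40)&(hsv[...,2]>190)&(P[...,2]>185)&(P[...,2]<212)
    n,l,st,ce=cv2.connectedComponentsWithStats(cv2.morphologyEx(wh.astype(np.uint8),cv2.MORPH_CLOSE,np.ones((15,1))))
    k=1+np.argmax(st[1:,4]); m=l==k; print('px',st[k],'z',np.median(P[m&wh][:,2]))
    L=[];Rr=[]
    for r in range(st[k,1]+4,st[k,1]+st[k,3]-12,4):
        u=np.nonzero(m[r])[0]
        L.append(at_z(i,u[0]-.5,r,198)[:2]);Rr.append(at_z(i,u[-1]+.5,r,198)[:2])
    out=[]
    for q in (L,Rr):
        vx,vy,x,y=cv2.fitLine(np.array(q,np.float32),cv2.DIST_HUBER,0,.01,.01).ravel(); s=np.sign(vy); out.append((x-vx/vy*(y-100),np.degrees(np.arctan2(-vx*s,vy*s)))); 
    print('edges x at y=100, yaw:',np.round(out,2))
    v,u=np.nonzero(m); c=[int(np.median(u[v<=v.min()+3])),v.min()-.5]; print('mouth edge',np.round(at_z(i,*c,198),1))
    return i,P
if __name__=='__main__':
    i,P=rail('w1.npz')
E
python3 rail.py
```

```text
px [ 236   95   47  250 8988] z 198.94730023238765
edges x at y=100, yaw: [[590.44  -5.75]
 [549.87  -5.78]]
mouth edge [566.1 -15.3 198. ]
```

Request:
arm_command --rows '[[[0.18,0.02,0],[0,0,0]],[[0.36,0.04,0],[0,0,0]],[[0.54,0.06,0],[0,0,0]],[[0.72,0.085,0],[0,0,0]]]'

```text
clock: 3.05
position: [479.9, -117.6, 419.1]
ee_rot: [0.709, -0.705, 0.0, -0.0]
contact_force: [1.0, -0.1, 0.4]
gripper_width: 85.7
grasp_force: 0.0
```

Request:
arm_command --rows '[[[0.18,0.04,0],[0,0,0]],[[0.36,0.08,0],[0,0,0]],[[0.54,0.12,0],[0,0,0]],[[0.72,0.16,0],[0,0,0]],[[0.72,0.16,0],[0,0,0]]]'

```text
clock: 3.55
position: [440.0, -300.3, 418.2]
ee_rot: [-0.707, 0.708, 0.0, -0.001]
contact_force: [0.2, 1.5, -0.9]
gripper_width: 85.2
grasp_force: 0.0
```

Run:
```python
from h import *
print(cur()[0],np.round(arm.read_state()['joints'],2),arm.read_state()['clock'])
im,d,i=snap('wrist','w2.png'); np.savez('w2.npz',im=im,d=d,E=i['extrinsics'])
```

```text
[ 439.96216323 -300.27400062  418.202643  ] [-0.29  0.15  0.15  0.   -1.56  0.29] 3.55
```

View pics/w2.png

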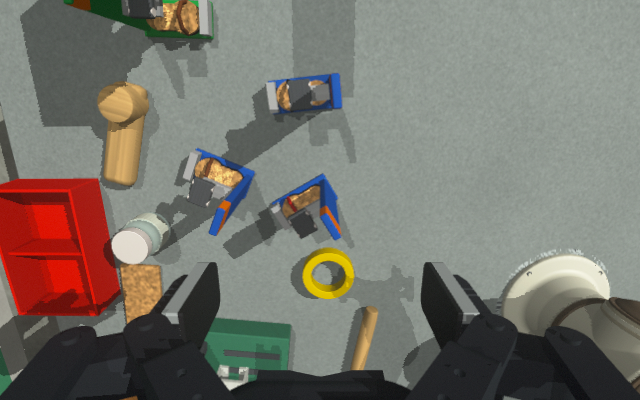

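```bash
cat > car.py <<'E'
from h import *
def handles(f,info=None):
    z=np.load(f); im,d=z['im'],z['d']; i=dict(arm.camera_info('wrist'),extrinsics=z['E'])
    P=cloud(i,d); H,S,V=cv2.split(cv2.cvtColor(im,cv2.COLOR_BGR2HSV))
    col=(S>120)&(((H>100)&(H<130))|((H>3)&(H<16)))
    m=col&(P[...,2]>174)&(P[...,2]<192)
    n,l,st,ce=cv2.connectedComponentsWithStats(cv2.morphologyEx(m.astype(np.uint8),cv2.MORPH_CLOSE,np.ones((3,3))))
    for k in range(1,n):
        if st[k,4]<25: continue
        v,u=np.nonzero((l==k)&m)
        q=np.array([at_z(i,a,b,180)[:2] for a,b in zip(u,v)],np.float32)
        (cx,cy),(w,h),a=cv2.minAreaRect(q); ev,V_=np.linalg.eigh(np.cov(q.T)); ax=V_[:,1]; ax=ax*np.sign(ax[1])
        yaw=np.degrees(np.arctan2(-ax[0],ax[1])); c=np.array([cx,cy])
        print('px',np.round(ce[k]),'n',len(u),'z',round(float(np.median(P[v,u,2])),1),'handle',np.round(c,1),'size',np.round([w,h],1),'yaw_x',round(yaw,1))
if __name__=='__main__':
    import sys; handles(sys.argv[1])
E
python3 car.py w2.npz
python3 - <<'E'
import cv2
im=cv2.imread('pics/w2.png'); cv2.imwrite('pics/w2c.png',cv2.resize(im[50:260,160:360],None,fx=2.8,fy=2.8,interpolation=cv2.INTER_CUBIC))
E
```

```text
px [336.  90.] n 297 z 180.7 handle [ 422.5 -377.9] size [10. 35.] yaw_x 6.3
px [217. 220.] n 255 z 180.7 handle [ 559.2 -232.9] size [38.4 10.8] yaw_x -24.2
px [330. 225.] n 240 z 180.6 handle [ 426.6 -226.8] size [10.8 36.8] yaw_x 29.4
```

View pics/w2c.png

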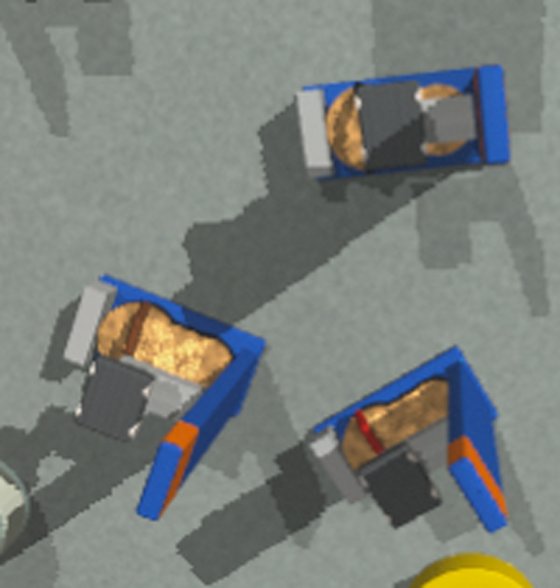

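Run:
```python
from h import *
chain((559.2,-232.9,310,-204.2),(559.2,-232.9,150,-204.2))
```

```text
(559.2, -232.9, 310, -204.2) ([-0.262, -0.4752, 0.433], [0.0003, 0.0001, 0.1346]) rows>=3.5
(559.2, -232.9, 150, -204.2) ([0.0, 0.0, 0.64], [0.0, 0.0, 0.0]) rows>=3.2
```

Request:
arm_command --rows '[[[-0.07,-0.12,0.1],[0,0,0.033]],[[-0.13,-0.24,0.22],[0,0,0.067]],[[-0.2,-0.36,0.33],[0,0,0.1]],[[-0.262,-0.475,0.433],[0,0,0.135]],[[-0.262,-0.475,0.433],[0,0,0.135]]]'

```text
clock: 4.1
position: [560.8, -226.7, 304.9]
ee_rot: [-0.546, 0.838, 0.004, -0.003]
contact_force: [0.5, 0.6, -0.7]
gripper_width: 85.2
grasp_force: 0.0
```

Run:
```python
from h import *
print(cur()[0],np.round(arm.read_state()['joints'],2),arm.read_state()['clock'])
im,d,i=snap('wrist','w3.png'); np.savez('w3.npz',im=im,d=d,E=i['extrinsics'])
import car; car.handles('w3.npz')
```

```text
[ 560.82315239 -226.68294246  304.9124455 ] [-0.12  0.32  0.09 -0.   -1.35 -0.3 ] 4.1
px [477. 125.] n 637 z 180.6 handle [ 428.7 -225.9] size [11.2 37.8] yaw_x 31.1
px [316. 185.] n 506 z 180.8 handle [ 560.2 -232.5] size [36.2  9.5] yaw_x -22.6
```

Request:
arm_command --rows '[[[0,0,0.1],[0,0,0]],[[0,0,0.26],[0,0,0]],[[0,0,0.42],[0,0,0]],[[0,0,0.57],[0,0,0]],[[0,0,0.64],[0,0,0]]]'

```text
clock: 4.65
position: [557.9, -230.3, 148.7]
ee_rot: [-0.545, 0.839, 0.001, -0.001]
contact_force: [-0.3, -0.2, 0.3]
gripper_width: 85.4
grasp_force: 0.0
```

Request:
arm_command --rows '[[[0,0,0],[0,0,0]],[[0,0,0],[0,0,0]],[[0,0,0],[0,0,0]],[[0,0,0],[0,0,0]],[[0,0,0],[0,0,0]]]' --grip 0

```text
clock: 5.15
position: [560.0, -231.5, 151.9]
ee_rot: [-0.544, 0.839, -0.001, 0.001]
contact_force: [-1.3, -0.1, -0.4]
gripper_width: 12.4
grasp_force: 0.0
```

Request:
arm_command --rows '[[[0,0,0],[0,0,0]],[[0,0,0],[0,0,0]],[[0,0,-0.02],[0,0,0]],[[0,0,-0.04],[0,0,0]],[[0,0,-0.08],[0,0,0]]]'

```text
clock: 5.65
position: [558.3, -231.0, 169.3]
ee_rot: [-0.544, 0.839, 0.002, -0.001]
contact_force: [-0.0, -0.7, -1.8]
gripper_width: 9.1
grasp_force: 59.4
```

Run:
```python
from h import *
s=arm.read_state();print(cur()[0],s['clock'],s['gripper_width'],s['grasp_force'],s['contact_force'])
im,d,i=snap('wrist','w4.png'); np.savez('w4.npz',im=im,d=d,E=i['extrinsics'])
```

```text
[ 558.25003164 -231.00588141  169.29634606] 5.65 9.106294662257953 59.38928782939911 [-0.01974674 -0.66117491 -1.76340367]
```

View pics/w4.png

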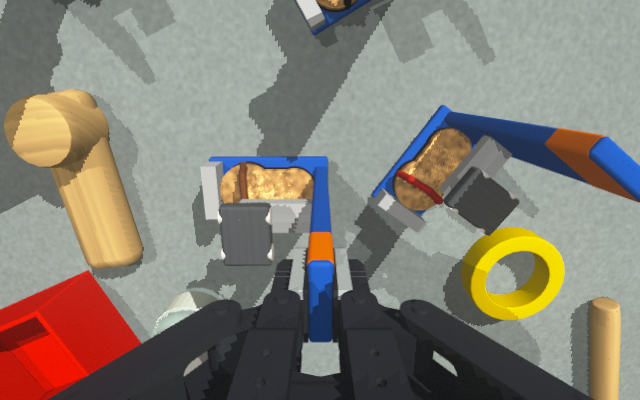

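```bash
cat >> h.py <<'E'
YAW=-5.77; O=np.array([573.6,135.2])
def stn(x,y,z):
    a=np.deg2rad(YAW); return np.r_[O+[np.cos(a)*x-np.sin(a)*y, np.sin(a)*x+np.cos(a)*y],z]
def hold(yh,zc,grasp=150,dx=0):
    """TCP waypoint for carrier with head at station y, origin height zc"""
    return (*np.round(stn(-42+dx,yh,zc+grasp),1),-180+YAW)
E
python3 - <<'E'
from h import *
p,Rm=np.array([559.2,-232.9,170]),Rdown(-204.2)
chain((559.2,-232.9,270,-204.2),(*hold(-215,100)[:3],-185.8),start=(p,Rm))
E
```

```text
(559.2, -232.9, 270, -204.2) ([0.0, 0.0, -0.4], [0.0, 0.0, 0.0]) rows>=2.0
(np.float64(510.2), np.float64(-74.5), np.float64(250.0), -185.8) ([-0.4976, 0.4385, 0.08], [0.0, 0.0, -0.1022]) rows>=3.3
```

Request:
arm_command --rows '[[[0,0,-0.1],[0,0,0]],[[0,0,-0.2],[0,0,0]],[[0,0,-0.3],[0,0,0]],[[0,0,-0.4],[0,0,0]]]'

```text
clock: 6.1
position: [559.2, -231.3, 271.6]
ee_rot: [-0.544, 0.839, 0.0, -0.0]
contact_force: [1.2, -0.5, -3.1]
gripper_width: 9.2
grasp_force: 59.5
```

Request:
arm_command --rows '[[[-0.1,0.09,0.01],[0,0,-0.02]],[[-0.23,0.2,0.03],[0,0,-0.05]],[[-0.37,0.32,0.05],[0,0,-0.08]],[[-0.46,0.4,0.07],[0,0,-0.1]],[[-0.498,0.438,0.08],[0,0,-0.102]]]'

```text
clock: 6.6
position: [509.2, -70.9, 250.5]
ee_rot: [-0.672, 0.741, 0.0, 0.0]
contact_force: [-0.1, 0.8, -2.8]
gripper_width: 8.8
grasp_force: 59.5
```

Request:
arm_command --rows '[[[0,0,0],[0,0,0]],[[0,0,0],[0,0,0]],[[0,0,0],[0,0,0]]]'

```text
clock: 6.9
position: [510.9, -73.9, 250.8]
ee_rot: [-0.67, 0.742, -0.0, 0.0]
contact_force: [0.2, -0.9, -2.3]
gripper_width: 9.1
grasp_force: 59.5
```

Run:
```python
from h import *
ps=[]
for k in range(4):
    p,Rm=cur(); ps.append(p)
    im,d,i=snap('wrist','w5.png' if k==0 else None)
    if k==0: np.savez('w5.npz',im=im,d=d,E=i['extrinsics'])
print(np.round(ps,1),R.from_matrix(Rm).as_quat(),arm.read_state()['clock'])
```

```text
[[510.9 -73.9 250.8]
 [510.8 -73.9 250.7]
 [510.7 -74.  250.5]
 [510.7 -73.9 250.5]] [-6.70133500e-01  7.42240586e-01 -1.71281474e-05 -6.37140914e-05] 7.1
```

View pics/w5.png

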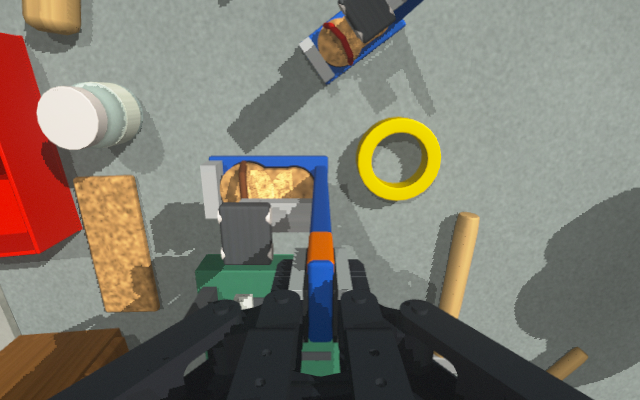

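```bash
cat > held.py <<'E'
from h import *
import sys
z=np.load(sys.argv[1]); im,d=z['im'],z['d']; i=dict(arm.camera_info('wrist'),extrinsics=z['E']); p,Rm=cur()
P=(cloud(i,d)-p)@Rm; H,S,V=cv2.split(cv2.cvtColor(im,cv2.COLOR_BGR2HSV))
col=(S>120)&(((H>100)&(H<130))|((H>3)&(H<16)))&(P[...,2]>-36)&(P[...,2]<-24)&(abs(P[...,1])<30)
q=P[col]; print('handle tool',np.round([q.min(0),np.median(q,0),q.max(0)],1).tolist(),len(q))
hd=(S<60)&(V<120)&(abs(P[...,2]-34)<8)&(P[...,1]<-20)&(P[...,1]>-70)&(abs(P[...,0])<35)
q=P[hd]; print('head tool (expect y -42)',np.round([np.percentile(q,1,0),np.median(q,0),np.percentile(q,99,0)],1).tolist(),len(q))
E
python3 held.py w5.npz
python3 - <<'E'
from h import *
chain(hold(-185,73),hold(-140,73),hold(-100,73),hold(-60,73),hold(122,73),start=(np.array(hold(-215,100)[:3]),Rdown(-185.8)))
E
```

```text
handle tool [[-17.9, -4.5, -35.9], [3.3, 0.5, -29.1], [18.8, 5.4, -24.0]] 2042
head tool (expect y -42) [[-16.7, -54.6, 33.3], [2.1, -40.9, 34.9], [18.3, -27.3, 40.8]] 3034
(np.float64(513.2), np.float64(-44.6), np.float64(223.0), -185.77) ([-0.1202, 0.0001, 0.108], [0.0, 0.0, -0.0002]) rows>=0.8
(np.float64(517.7), np.float64(0.1), np.float64(223.0), -185.77) ([-0.1797, 0.0001, 0.0], [0.0, 0.0, 0.0]) rows>=0.9
(np.float64(521.8), np.float64(39.9), np.float64(223.0), -185.77) ([-0.16, -0.0003, 0.0], [0.0, 0.0, 0.0]) rows>=0.8
(np.float64(525.8), np.float64(79.7), np.float64(223.0), -185.77) ([-0.16, 0.0001, 0.0], [0.0, 0.0, 0.0]) rows>=0.8
(np.float64(544.1), np.float64(260.8), np.float64(223.0), -185.77) ([-0.7281, -0.0, 0.0], [0.0, 0.0, 0.0]) rows>=3.6
```

Request:
arm_command --rows '[[[-0.06,0,0.05],[0,0,0]],[[-0.12,0,0.108],[0,0,0]],[[-0.12,0,0.108],[0,0,0]],[[-0.12,0,0.108],[0,0,0]]]'

```text
clock: 7.5
position: [513.6, -43.6, 223.6]
ee_rot: [-0.671, 0.742, -0.0, -0.0]
contact_force: [0.4, 0.1, -2.9]
gripper_width: 8.8
grasp_force: 59.5
```

Request:
arm_command --rows '[[[-0.03,0,0],[0,0,0]],[[-0.06,0,0],[0,0,0]],[[-0.09,0,0],[0,0,0]],[[-0.12,0,0],[0,0,0]],[[-0.12,0,0],[0,0,0]]]'

```text
clock: 8.0
position: [516.7, -12.3, 223.8]
ee_rot: [-0.671, 0.741, -0.0, 0.0]
contact_force: [0.2, -0.9, -2.0]
gripper_width: 9.0
grasp_force: 59.5
```

Run:
```python
from h import *
s=arm.read_state();print(cur()[0],s['contact_force'],s['wrist_torque'])
im,d,i=snap('side'); cv2.imwrite('pics/s1.png',cv2.resize(im[130:270,260:420],None,fx=4,fy=4,interpolation=cv2.INTER_CUBIC))
```

```text
[516.67036316 -12.33716223 223.76457077] [ 0.23520813 -0.87268096 -1.95756225] [0.02785122 0.0762673  0.02396133]
```

View pics/s1.png

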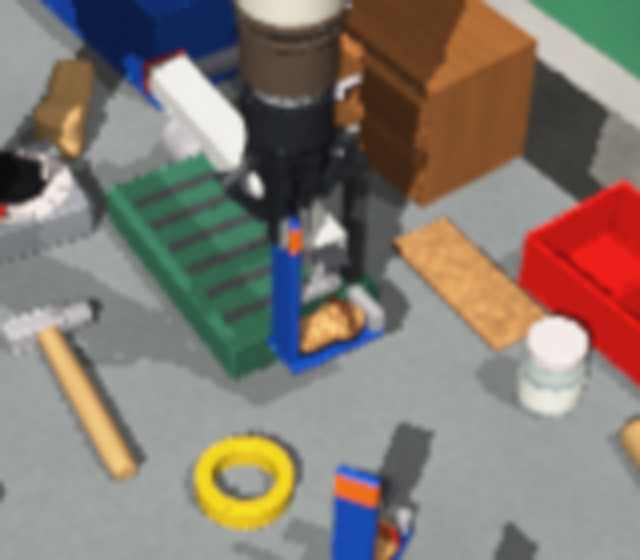

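Request:
arm_command --rows '[[[-0.04,0,0],[0,0,0]],[[-0.08,0,0],[0,0,0]],[[-0.12,0,0],[0,0,0]],[[-0.16,0,0],[0,0,0]],[[-0.2,0,0],[0,0,0]]]'

```text
clock: 8.55
position: [521.5, 37.4, 223.5]
ee_rot: [-0.671, 0.742, 0.0, -0.0]
contact_force: [0.6, 0.7, -2.8]
gripper_width: 9.0
grasp_force: 59.4
```

Request:
arm_command --rows '[[[0,0,0],[0,0,0]],[[0,0,0],[0,0,0]]]'

```text
clock: 8.75
position: [521.4, 36.7, 223.5]
ee_rot: [-0.671, 0.741, 0.0, -0.0]
contact_force: [0.3, 0.5, -3.4]
gripper_width: 9.3
grasp_force: 59.5
```

Request:
arm_command --rows '[[[-0.1,0,0],[0,0,0]],[[-0.24,0,0],[0,0,0]],[[-0.38,0,0],[0,0,0]],[[-0.52,0,0],[0,0,0]],[[-0.62,0,0],[0,0,0]]]'

```text
clock: 9.25
position: [537.2, 192.2, 223.5]
ee_rot: [-0.671, 0.742, -0.0, 0.0]
contact_force: [0.4, 0.2, -2.7]
gripper_width: 9.1
grasp_force: 59.5
```

Request:
arm_command --rows '[[[-0.07,0,0],[0,0,0]],[[-0.15,0,0],[0,0,0]],[[-0.22,0,0],[0,0,0]],[[-0.27,0,0],[0,0,0]],[[-0.27,0,0],[0,0,0]]]'

```text
clock: 9.75
position: [544.0, 259.1, 223.3]
ee_rot: [-0.671, 0.741, 0.0, 0.0]
contact_force: [-0.1, 0.6, -2.6]
gripper_width: 9.1
grasp_force: 59.5
```

Request:
arm_command --rows '[[[0,0,0.008],[0,0,0]],[[0,0,0.016],[0,0,0]],[[0,0,0.019],[0,0,0]],[[0,0,0.019],[0,0,0]]]'

```text
clock: 10.15
position: [543.7, 257.1, 220.0]
ee_rot: [-0.671, 0.742, -0.0, 0.0]
contact_force: [-3.5, -0.3, 4.7]
gripper_width: 9.1
grasp_force: 60.4
```

Request:
arm_command --rows '[[[0,0,0],[0,0,0]],[[0,0,0],[0,0,0]],[[0,0,0],[0,0,0]],[[0,0,0],[0,0,0]]]' --grip 0.5

```text
clock: 10.55
position: [543.9, 257.8, 218.6]
ee_rot: [-0.671, 0.742, -0.0, 0.0]
contact_force: [-0.0, 0.5, -0.3]
gripper_width: 42.7
grasp_force: 0.0
```

Request:
arm_command --rows '[[[0,0,-0.06],[0,0,0]],[[0,0,-0.16],[0,0,0]],[[0,0,-0.3],[0,0,0]],[[0,0,-0.42],[0,0,0]],[[0,0,-0.48],[0,0,0]]]'

```text
clock: 11.05
position: [544.7, 258.2, 342.2]
ee_rot: [-0.671, 0.742, -0.001, 0.003]
contact_force: [-0.6, -0.8, 0.6]
gripper_width: 42.8
grasp_force: 0.0
```

Run:
```python
from h import *
im,d,i=snap('wrist','w6.png'); np.savez('w6.npz',im=im,d=d,E=i['extrinsics'])
print(cur()[0]); import car; car.handles('w6.npz')
chain((500,30,340,-170),(440,-150,340,-150.6),(426.6,-226.8,310,-150.6))
```

```text
[545.3149309  258.35217085 343.98492754]
px [322. 160.] n 42 z 183.4 handle [541.2 240.2] size [3.6 8.9] yaw_x 87.5
(500, 30, 340, -170) ([0.927, 0.0891, 0.0109], [-0.0025, 0.0012, -0.0874]) rows>=4.7
(440, -150, 340, -150.6) ([0.6674, 0.3614, 0.0], [0.0, 0.0, -0.1078]) rows>=3.8
(426.6, -226.8, 310, -150.6) ([0.2413, 0.1975, 0.12], [0.0, 0.0, 0.0]) rows>=1.7
```

View pics/w6.png

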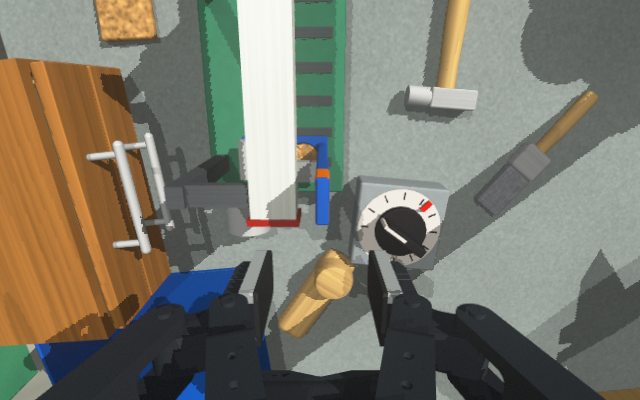

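Request:
arm_command --rows '[[[0.15,0.01,0],[0,0,-0.017]],[[0.34,0.03,0],[0,0,-0.035]],[[0.53,0.05,0],[0,0,-0.052]],[[0.72,0.07,0],[0,0,-0.07]],[[0.91,0.09,0],[0,0,-0.088]]]' --grip 1

```text
clock: 11.6
position: [497.6, 32.0, 338.0]
ee_rot: [0.767, -0.641, -0.0, 0.0]
contact_force: [0.9, -0.1, 0.0]
gripper_width: 85.0
grasp_force: 0.0
```

Request:
arm_command --rows '[[[0.16,0.09,0],[0,0,-0.027]],[[0.32,0.18,0],[0,0,-0.054]],[[0.48,0.27,0],[0,0,-0.08]],[[0.62,0.34,0],[0,0,-0.1]],[[0.668,0.362,0],[0,0,-0.108]]]'

```text
clock: 12.1
position: [437.1, -149.0, 338.3]
ee_rot: [0.864, -0.504, -0.0, 0.0]
contact_force: [0.5, 0.2, -0.9]
gripper_width: 85.2
grasp_force: 0.0
```

Request:
arm_command --rows '[[[0.08,0.06,0.04],[0,0,0]],[[0.18,0.14,0.09],[0,0,0]],[[0.22,0.18,0.11],[0,0,0]],[[0.22,0.18,0.11],[0,0,0]],[[0.22,0.18,0.11],[0,0,0]]]'

```text
clock: 12.6
position: [426.5, -216.7, 310.8]
ee_rot: [0.864, -0.504, -0.0, 0.0]
contact_force: [-0.4, 0.6, -0.8]
gripper_width: 85.3
grasp_force: 0.0
```

Run:
```python
from h import *
im,d,i=snap('wrist','w7.png'); np.savez('w7.npz',im=im,d=d,E=i['extrinsics'])
print(cur()[0],arm.read_state()['joints']); import car; car.handles('w7.npz')
chain((426.6,-226.8,150,-150.6))
```

```text
[ 426.75406659 -216.37203756  311.2202614 ] [-1.28741352e-01  7.99280640e-02 -1.95647314e-01 -2.74093694e-05
 -1.29517251e+00  6.44208730e-01]
px [429.  13.] n 437 z 180.6 handle [ 422.5 -369.1] size [11.  22.6] yaw_x 0.0
px [323. 179.] n 474 z 180.7 handle [ 427.1 -226.3] size [ 9.  35.7] yaw_x 29.8
(426.6, -226.8, 150, -150.6) ([0.036, 0.0211, 0.6449], [-0.0, -0.0, 0.0007]) rows>=3.2
```

Request:
arm_command --rows '[[[0.036,0.02,0.08],[0,0,0]],[[0.036,0.02,0.24],[0,0,0]],[[0.036,0.02,0.42],[0,0,0]],[[0.036,0.02,0.58],[0,0,0]],[[0.036,0.02,0.645],[0,0,0]]]'

```text
clock: 13.15
position: [424.9, -225.4, 146.7]
ee_rot: [0.864, -0.503, -0.003, 0.001]
contact_force: [-0.2, 0.4, 0.4]
gripper_width: 85.2
grasp_force: 0.0
```

Request:
arm_command --rows '[[[0,0,0],[0,0,0]],[[0,0,0],[0,0,0]],[[0,0,0],[0,0,0]],[[0,0,0],[0,0,0]],[[0,0,0],[0,0,0]]]' --grip 0

```text
clock: 13.65
position: [427.3, -227.0, 151.1]
ee_rot: [0.864, -0.504, 0.001, -0.0]
contact_force: [-0.2, 1.1, 0.8]
gripper_width: 12.4
grasp_force: 0.4
```

Request:
arm_command --rows '[[[0,0,0],[0,0,0]],[[0,0,0],[0,0,0]],[[0,0,-0.04],[0,0,0]],[[0,0,-0.12],[0,0,0]],[[0,0,-0.24],[0,0,0]]]'

```text
clock: 14.15
position: [424.4, -226.2, 208.6]
ee_rot: [0.864, -0.504, -0.004, 0.001]
contact_force: [1.4, -0.0, -1.9]
gripper_width: 9.4
grasp_force: 59.3
```

Request:
arm_command --rows '[[[0,0,-0.1],[0,0,0]],[[0,0,-0.2],[0,0,0]],[[0,0,-0.24],[0,0,0]],[[0,0,-0.24],[0,0,0]],[[0,0,-0.24],[0,0,0]]]'

```text
clock: 14.65
position: [425.7, -226.4, 268.5]
ee_rot: [0.864, -0.504, -0.002, 0.0]
contact_force: [0.1, 0.5, -2.9]
gripper_width: 8.8
grasp_force: 59.2
```

Run:
```python
from h import *
print(cur()[0]); chain((*hold(-215,120)[:3],-170),(*hold(-215,73)[:3],-185.77))
```

```text
[ 425.70190449 -226.43339078  268.54536751]
(np.float64(510.2), np.float64(-74.5), np.float64(270.0), -170) ([-0.3625, -0.5934, -0.0058], [0.0007, 0.0008, 0.1083]) rows>=3.5
(np.float64(510.2), np.float64(-74.5), np.float64(223.0), -185.77) ([0.0, 0.0, 0.188], [0.0, 0.0, 0.0876]) rows>=1.8
```

Request:
arm_command --rows '[[[-0.08,-0.12,0],[0,0,0.02]],[[-0.17,-0.28,0],[0,0,0.05]],[[-0.27,-0.44,0],[0,0,0.08]],[[-0.34,-0.56,0],[0,0,0.1]],[[-0.36,-0.593,0],[0,0,0.108]]]'

```text
clock: 15.15
position: [511.9, -72.7, 267.6]
ee_rot: [0.767, -0.642, -0.002, 0.001]
contact_force: [-0.7, 0.1, -1.7]
gripper_width: 9.0
grasp_force: 59.5
```

Request:
arm_command --rows '[[[0,0,0.05],[0,0,0.03]],[[0,0,0.11],[0,0,0.06]],[[0,0,0.16],[0,0,0.08]],[[0,0,0.188],[0,0,0.088]],[[0,0,0.188],[0,0,0.088]]]'

```text
clock: 15.65
position: [510.0, -75.7, 220.7]
ee_rot: [-0.671, 0.742, 0.002, -0.002]
contact_force: [-0.8, -0.2, -2.4]
gripper_width: 9.2
grasp_force: 59.5
```

Request:
arm_command --rows '[[[0,0,0],[0,0,0]],[[0,0,0],[0,0,0]],[[0,0,0],[0,0,0]]]'

```text
clock: 15.95
position: [511.7, -75.6, 223.7]
ee_rot: [-0.671, 0.742, -0.0, 0.001]
contact_force: [0.3, 0.4, -2.8]
gripper_width: 8.5
grasp_force: 59.5
```

```bash
python3 - <<'E'
from h import *
print(cur()[0])
im,d,i=snap('wrist','w8.png'); np.savez('w8.npz',im=im,d=d,E=i['extrinsics'])
chain(hold(-185,73.5,dx=0.5))
E
python3 held.py w8.npz
```

```text
[511.65624583 -75.55580135 223.65998516]
(np.float64(513.7), np.float64(-44.7), np.float64(223.5), -185.77) ([-0.1237, 0.004, 0.0006], [-0.0004, 0.0001, 0.0002]) rows>=0.6
handle tool [[-18.3, -4.3, -35.9], [2.4, 0.7, -29.6], [17.5, 5.6, -24.1]] 2070
head tool (expect y -42) [[-18.5, -54.1, 33.0], [0.7, -40.5, 34.5], [16.9, -26.8, 40.8]] 3073
```

Request:
arm_command --rows '[[[-0.06,0.002,0],[0,0,0]],[[-0.12,0.004,0],[0,0,0]],[[-0.16,0.004,0],[0,0,0]],[[-0.2,0.004,0],[0,0,0]],[[-0.24,0.004,0],[0,0,0]]]'

```text
clock: 16.5
position: [516.4, -14.6, 223.1]
ee_rot: [-0.671, 0.741, -0.0, -0.0]
contact_force: [0.5, 0.8, -2.8]
gripper_width: 9.1
grasp_force: 59.5
```

Request:
arm_command --rows '[[[-0.04,0,0],[0,0,0]],[[-0.08,0,0],[0,0,0]],[[-0.12,0,0],[0,0,0]],[[-0.16,0,0],[0,0,0]],[[-0.2,0,0],[0,0,0]]]'

```text
clock: 17.0
position: [521.5, 34.8, 223.1]
ee_rot: [-0.671, 0.742, -0.0, 0.0]
contact_force: [-1.2, 0.4, -2.0]
gripper_width: 9.0
grasp_force: 59.5
```

Request:
arm_command --rows '[[[-0.1,0,0],[0,0,0]],[[-0.22,0,0],[0,0,0]],[[-0.34,0,0],[0,0,0]],[[-0.46,0,0],[0,0,0]],[[-0.55,0,0],[0,0,0]]]'

```text
clock: 17.5
position: [535.3, 172.9, 223.0]
ee_rot: [-0.671, 0.741, -0.0, 0.0]
contact_force: [-0.2, -0.2, -2.2]
gripper_width: 8.8
grasp_force: 59.5
```

Request:
arm_command --rows '[[[-0.06,0,0],[0,0,0]],[[-0.11,0,0],[0,0,0]],[[-0.134,0,0],[0,0,0]],[[-0.134,0,0],[0,0,0]]]'

```text
clock: 17.9
position: [538.5, 204.4, 222.9]
ee_rot: [-0.671, 0.742, -0.0, -0.0]
contact_force: [0.3, 0.2, -2.3]
gripper_width: 9.3
grasp_force: 59.5
```

Request:
arm_command --rows '[[[0,0,0.008],[0,0,0]],[[0,0,0.016],[0,0,0]],[[0,0,0.019],[0,0,0]],[[0,0,0.019],[0,0,0]]]'

```text
clock: 18.3
position: [538.5, 203.4, 219.2]
ee_rot: [-0.671, 0.742, -0.0, 0.0]
contact_force: [-3.5, -1.8, 3.2]
gripper_width: 8.7
grasp_force: 60.3
```

Run:
```python
from h import *
s=arm.read_state(); print(cur()[0],s['contact_force'])
p=cur()[0]+[0,0,115]
chain((470,-80,335,-172),(430,-300,330,-173.7),(422.5,-377.9,310,-173.7),start=(p,cur()[1]))
```

```text
[538.49450995 203.39644556 219.23700537] [-3.52090971 -1.7563111   3.16660733]
(470, -80, 335, -172) ([1.1554, 0.1584, -0.0027], [-0.0001, -0.0001, -0.0766]) rows>=5.8
(430, -300, 330, -173.7) ([0.8492, 0.2809, 0.02], [0.0, 0.0, 0.0094]) rows>=4.5
(422.5, -377.9, 310, -173.7) ([0.3064, 0.064, 0.08], [0.0, 0.0, 0.0]) rows>=1.6
```

Request:
arm_command --rows '[[[0,0,0],[0,0,0]],[[0,0,0],[0,0,0]],[[0,0,0],[0,0,0]],[[0,0,0],[0,0,0]]]' --grip 0.5

```text
clock: 18.7
position: [538.7, 204.3, 218.2]
ee_rot: [-0.671, 0.742, -0.0, 0.0]
contact_force: [-0.5, -0.9, -0.7]
gripper_width: 42.7
grasp_force: 0.0
```

Request:
arm_command --rows '[[[0,0,-0.06],[0,0,0]],[[0,0,-0.16],[0,0,0]],[[0,0,-0.3],[0,0,0]],[[0,0,-0.42],[0,0,0]],[[0,0,-0.46],[0,0,0]]]'

```text
clock: 19.2
position: [539.8, 204.6, 337.2]
ee_rot: [-0.671, 0.742, -0.001, 0.003]
contact_force: [-0.2, 0.6, 0.5]
gripper_width: 42.4
grasp_force: 0.0
```

Request:
arm_command --rows '[[[0.17,0.02,0],[0,0,-0.012]],[[0.35,0.05,0],[0,0,-0.024]],[[0.54,0.08,0],[0,0,-0.036]],[[0.73,0.1,0],[0,0,-0.05]],[[0.92,0.127,0],[0,0,-0.061]]]' --grip 1

```text
clock: 19.7
position: [482.9, -23.0, 332.5]
ee_rot: [0.739, -0.673, -0.0, 0.0]
contact_force: [1.0, -0.1, 0.4]
gripper_width: 85.5
grasp_force: 0.0
```

Request:
arm_command --rows '[[[0.18,0.056,0],[0,0,0]],[[0.36,0.11,0],[0,0,0]],[[0.54,0.17,0],[0,0,0]],[[0.72,0.22,0],[0,0,0]],[[0.905,0.28,0],[0,0,-0.006]]]'

```text
clock: 20.2
position: [434.0, -254.7, 332.6]
ee_rot: [0.745, -0.667, -0.0, -0.0]
contact_force: [1.4, 0.1, -0.2]
gripper_width: 85.3
grasp_force: 0.0
```

Request:
arm_command --rows '[[[0.15,0.03,0.03],[0,0,0]],[[0.3,0.06,0.06],[0,0,0]],[[0.4,0.07,0.09],[0,0,0]],[[0.4,0.07,0.09],[0,0,0]],[[0.4,0.07,0.09],[0,0,0]]]'

```text
clock: 20.7
position: [428.0, -354.7, 309.6]
ee_rot: [0.745, -0.668, -0.001, 0.0]
contact_force: [-0.7, 0.5, -0.8]
gripper_width: 85.3
grasp_force: 0.0
```

Run:
```python
from h import *
im,d,i=snap('wrist','w9.png'); np.savez('w9.npz',im=im,d=d,E=i['extrinsics'])
print(cur()[0],np.round(arm.read_state()['joints'],2)); import car; car.handles('w9.npz')
chain((422.5,-377.9,150,-173.7))
im,d,i=snap('top'); cv2.imwrite('pics/t2.png',cv2.resize(im[130:240,200:480],None,fx=2.8,fy=2.8))
```

```text
[ 428.23714266 -354.19204141  310.29386214] [-0.4   0.22 -0.03 -0.   -1.32  0.51]
px [329. 161.] n 497 z 180.7 handle [ 421.9 -378.6] size [ 8.7 36.2] yaw_x 6.3
(422.5, -377.9, 150, -173.7) ([0.0922, 0.0327, 0.6411], [0.0003, 0.0002, 0.0]) rows>=3.2
```

View pics/t2.png

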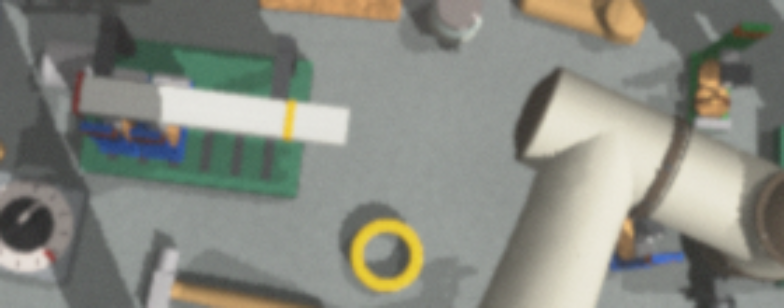

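The top view shows two carriers hanging near the closed end, around (130,140) in the crop. The third is still on the bench at (640,250).

Request:
arm_command --rows '[[[0.092,0.033,0.06],[0,0,0]],[[0.092,0.033,0.2],[0,0,0]],[[0.092,0.033,0.38],[0,0,0]],[[0.092,0.033,0.56],[0,0,0]],[[0.092,0.033,0.64],[0,0,0]]]'

```text
clock: 21.3
position: [421.1, -375.8, 147.2]
ee_rot: [0.745, -0.667, -0.003, 0.0]
contact_force: [-0.0, 0.6, 0.4]
gripper_width: 85.2
grasp_force: 0.0
```

Request:
arm_command --rows '[[[0,0,0],[0,0,0]],[[0,0,0],[0,0,0]],[[0,0,0],[0,0,0]],[[0,0,0],[0,0,0]],[[0,0,0],[0,0,0]]]' --grip 0

```text
clock: 21.8
position: [423.3, -378.5, 152.2]
ee_rot: [0.745, -0.667, 0.001, -0.0]
contact_force: [0.3, -1.2, -0.5]
gripper_width: 12.0
grasp_force: 0.0
```

Request:
arm_command --rows '[[[0,0,0],[0,0,0]],[[0,0,0],[0,0,0]],[[0,0,-0.04],[0,0,0]],[[0,0,-0.12],[0,0,0]],[[0,0,-0.24],[0,0,0]]]'

```text
clock: 22.3
position: [421.0, -377.1, 209.0]
ee_rot: [0.745, -0.667, -0.004, 0.0]
contact_force: [0.5, -0.0, -2.4]
gripper_width: 9.1
grasp_force: 59.3
```

Request:
arm_command --rows '[[[0,0,-0.1],[0,0,0]],[[0,0,-0.2],[0,0,0]],[[0,0,-0.24],[0,0,0]],[[0,0,-0.24],[0,0,0]],[[0,0,-0.24],[0,0,0]]]'

```text
clock: 22.8
position: [422.0, -377.6, 269.1]
ee_rot: [0.745, -0.667, -0.002, -0.0]
contact_force: [0.2, 0.3, -2.9]
gripper_width: 9.5
grasp_force: 59.3
```

Run:
```python
from h import *
print(cur()[0]); chain((465,-220,270,-178),(*hold(-215,120)[:3],-185.77),(*hold(-215,73)[:3],-185.77))
```

```text
[ 421.97640538 -377.59814231  269.14127931]
(465, -220, 270, -178) ([-0.6078, -0.24, -0.0024], [0.0007, 0.0008, 0.0238]) rows>=3.3
(np.float64(510.2), np.float64(-74.5), np.float64(270.0), -185.77) ([-0.5753, -0.201, 0.0], [0.0, 0.0, 0.0432]) rows>=3.0
(np.float64(510.2), np.float64(-74.5), np.float64(223.0), -185.77) ([0.0, 0.0, 0.188], [0.0, 0.0, 0.0]) rows>=0.9
```

Request:
arm_command --rows '[[[-0.12,-0.05,0],[0,0,0.005]],[[-0.27,-0.1,0],[0,0,0.01]],[[-0.42,-0.16,0],[0,0,0.016]],[[-0.55,-0.22,0],[0,0,0.022]],[[-0.608,-0.24,0],[0,0,0.024]]]'

```text
clock: 23.3
position: [465.4, -217.9, 268.8]
ee_rot: [0.72, -0.694, -0.002, 0.001]
contact_force: [-0.3, -0.4, -2.6]
gripper_width: 8.8
grasp_force: 59.3
```

Request:
arm_command --rows '[[[-0.12,-0.04,0],[0,0,0.01]],[[-0.27,-0.09,0],[0,0,0.02]],[[-0.42,-0.15,0],[0,0,0.03]],[[-0.53,-0.185,0],[0,0,0.04]],[[-0.575,-0.2,0],[0,0,0.043]]]'

```text
clock: 23.8
position: [510.3, -72.8, 268.6]
ee_rot: [-0.671, 0.741, 0.002, -0.001]
contact_force: [0.8, -0.8, -2.4]
gripper_width: 9.0
grasp_force: 59.3
```

Request:
arm_command --rows '[[[0,0,0.08],[0,0,0]],[[0,0,0.16],[0,0,0]],[[0,0,0.188],[0,0,0]],[[0,0,0.188],[0,0,0]],[[0,0,0.188],[0,0,0]]]'

```text
clock: 24.3
position: [510.9, -75.4, 224.0]
ee_rot: [-0.671, 0.742, -0.0, -0.0]
contact_force: [0.8, -0.3, -2.2]
gripper_width: 9.1
grasp_force: 59.4
```

Request:
arm_command --rows '[[[0,0,0],[0,0,0]],[[0,0,0],[0,0,0]]]'

```text
clock: 24.5
position: [511.1, -75.3, 224.7]
ee_rot: [-0.671, 0.742, -0.001, 0.001]
contact_force: [0.3, -0.1, -2.5]
gripper_width: 8.9
grasp_force: 59.4
```

```bash
python3 - <<'E'
from h import *
print(cur()[0])
im,d,i=snap('wrist','w10.png'); np.savez('w10.npz',im=im,d=d,E=i['extrinsics'])
chain(hold(-185,73.5,dx=0.5))
E
python3 held.py w10.npz
```

```text
[511.05743393 -75.31228337 224.67033662]
(np.float64(513.7), np.float64(-44.7), np.float64(223.5), -185.77) ([-0.1228, 0.0014, 0.0043], [-0.0005, 0.0001, 0.0]) rows>=0.6
handle tool [[-19.0, -4.3, -35.9], [2.8, 0.6, -28.7], [18.2, 5.5, -24.0]] 2036
head tool (expect y -42) [[-17.2, -54.1, 34.1], [1.5, -40.4, 35.4], [17.7, -26.8, 41.0]] 3007
```

Request:
arm_command --rows '[[[-0.06,0.001,0.004],[0,0,0]],[[-0.12,0.001,0.004],[0,0,0]],[[-0.16,0.001,0.004],[0,0,0]],[[-0.2,0.001,0.004],[0,0,0]],[[-0.24,0.001,0.004],[0,0,0]]]'

```text
clock: 25.05
position: [516.5, -14.4, 222.9]
ee_rot: [-0.671, 0.741, -0.0, 0.0]
contact_force: [0.6, -0.4, -2.5]
gripper_width: 9.3
grasp_force: 59.3
```

Request:
arm_command --rows '[[[-0.04,0,0],[0,0,0]],[[-0.08,0,0],[0,0,0]],[[-0.12,0,0],[0,0,0]],[[-0.16,0,0],[0,0,0]],[[-0.2,0,0],[0,0,0]]]'

```text
clock: 25.55
position: [521.5, 35.1, 222.8]
ee_rot: [-0.671, 0.742, -0.0, 0.0]
contact_force: [-0.2, -0.2, -1.5]
gripper_width: 9.0
grasp_force: 59.3
```

Request:
arm_command --rows '[[[-0.1,0,0],[0,0,0]],[[-0.22,0,0],[0,0,0]],[[-0.34,0,0],[0,0,0]],[[-0.43,0,0],[0,0,0]],[[-0.464,0,0],[0,0,0]]]'

```text
clock: 26.05
position: [533.3, 152.0, 222.7]
ee_rot: [-0.671, 0.741, 0.0, 0.0]
contact_force: [-0.1, 1.2, -1.3]
gripper_width: 8.9
grasp_force: 59.3
```

Request:
arm_command --rows '[[[0,0,0],[0,0,0]],[[0,0,0.008],[0,0,0]],[[0,0,0.016],[0,0,0]],[[0,0,0.02],[0,0,0]],[[0,0,0.02],[0,0,0]]]'

```text
clock: 26.55
position: [533.0, 148.9, 220.2]
ee_rot: [-0.671, 0.742, -0.0, 0.001]
contact_force: [-4.7, 0.8, 7.6]
gripper_width: 9.0
grasp_force: 60.7
```

Request:
arm_command --rows '[[[0,0,0],[0,0,0]],[[0,0,0],[0,0,0]],[[0,0,0],[0,0,0]],[[0,0,0],[0,0,0]]]' --grip 0.5

```text
clock: 26.95
position: [533.1, 149.3, 217.6]
ee_rot: [-0.671, 0.742, -0.0, -0.0]
contact_force: [-0.4, -0.7, 0.1]
gripper_width: 42.6
grasp_force: 0.0
```

Request:
arm_command --rows '[[[0,0,-0.06],[0,0,0]],[[0,0,-0.16],[0,0,0]],[[0,0,-0.3],[0,0,0]],[[0,0,-0.42],[0,0,0]],[[0,0,-0.46],[0,0,0]]]'

```text
clock: 27.45
position: [534.3, 149.9, 336.4]
ee_rot: [-0.671, 0.742, -0.001, 0.003]
contact_force: [-0.4, -0.1, 0.4]
gripper_width: 42.5
grasp_force: 0.0
```

Run:
```python
from h import *
print(cur()[0],arm.read_state()['joints'])
it=arm.camera_info('top'); im,d=arm.get_image('top'); P=cloud(it,d)
# dial box region by depth at z~88 (bar) for axis; ask network
for q in ['dial_box','dial_tip','mark_point']:
    for r in arm.spot_in('top',q)[:2]: print(q,round(r['score'],2),np.round(r['position'],1))
m=(abs(P[...,2]-60)<35)&(P[...,0]>360)&(P[...,0]<520)&(P[...,1]>300)&(P[...,1]<440)
v,u=np.nonzero(m&(P[...,2]>75)); print('bar',np.round(np.mean([at_z(it,a,b,89) for a,b in zip(u,v)],0),1),len(u))
m2=(P[...,2]>40)&(P[...,2]<50)&(P[...,0]>340)&(P[...,0]<540)&(P[...,1]>280)&(P[...,1]<460)
v,u=np.nonzero(cv2.morphologyEx(m2.astype(np.uint8),cv2.MORPH_OPEN,np.ones((3,3)))); q=np.array([at_z(it,a,b,45)[:2] for a,b in zip(u,v)],np.float32); print(cv2.minAreaRect(q))
cv2.imwrite('pics/t3.png',cv2.resize(im[130:250,170:350],None,fx=4,fy=4,interpolation=cv2.INTER_CUBIC))
```

```text
[534.34592904 149.94392843 336.44448969] [ 5.66395332e-01  2.05439068e-01  1.53522180e-02  1.36332623e-03
 -1.37439360e+00 -6.66940416e-01]
dial_box 0.58 [223.8 205.6]
bar nan 0
((474.4539794921875, 318.3534851074219), (21.693626403808594, 40.939292907714844), 74.08895111083984)
  return _methods._mean(a, axis=axis, dtype=dtype,
  ret = ret.dtype.type(ret / rcount)
```

View pics/t3.png

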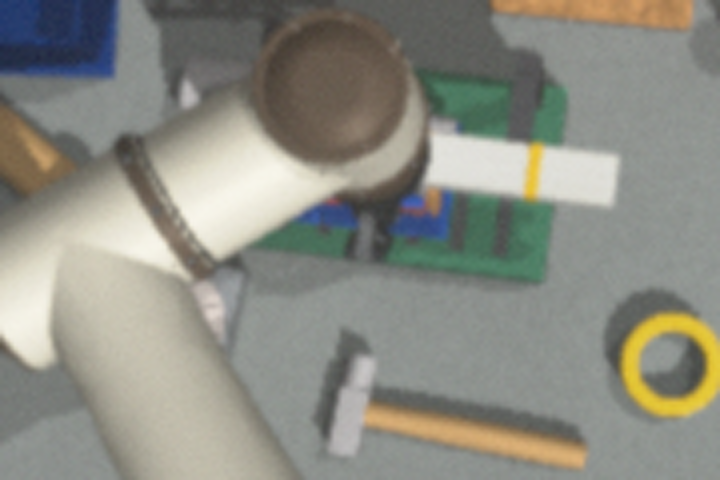

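Run:
```python
from h import *
chain((442,366,300,-185.77))
```

```text
(442, 366, 300, -185.77) ([-0.8253, 0.4465, 0.1252], [0.0008, -0.0003, 0.0]) rows>=4.7
```

Request:
arm_command --rows '[[[-0.16,0.09,0],[0,0,0]],[[-0.32,0.18,0.02],[0,0,0]],[[-0.48,0.27,0.05],[0,0,0]],[[-0.65,0.36,0.09],[0,0,0]],[[-0.82,0.446,0.125],[0,0,0]]]'

```text
clock: 28.15
position: [441.0, 365.7, 299.1]
ee_rot: [-0.671, 0.742, -0.0, -0.002]
contact_force: [1.3, 1.1, 0.3]
gripper_width: 42.9
grasp_force: 0.0
```

Request:
arm_command --rows '[[[0,0,0],[0,0,0]],[[0,0,0],[0,0,0]],[[0,0,0],[0,0,0]]]'

```text
clock: 28.45
position: [442.7, 364.0, 300.7]
ee_rot: [-0.671, 0.742, -0.0, -0.001]
contact_force: [0.3, 0.3, -1.0]
gripper_width: 42.7
grasp_force: 0.0
```

Run:
```python
from h import *
print(cur()[0],arm.read_state()['joints'])
im,d,i=snap('wrist','w11.png'); np.savez('w11.npz',im=im,d=d,E=i['extrinsics'])
```

```text
[442.71114025 363.9765429  300.67702747] [ 9.70729473e-01  2.56648282e-01 -3.84593895e-03  1.10704466e-04
 -1.31225524e+00 -1.07178063e+00]
```

View pics/w11.png

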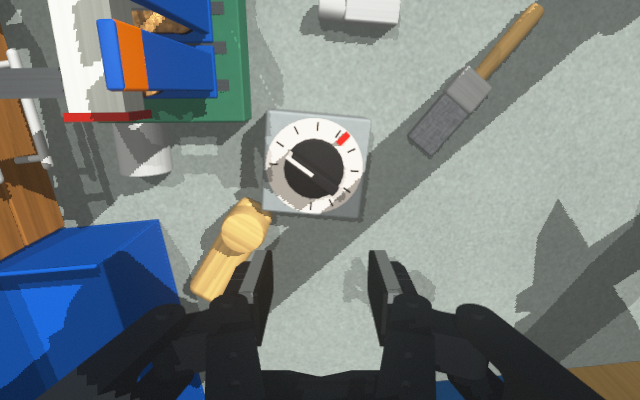

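```bash
cat > dial.py <<'E'
from h import *
import sys
def dial(f):
    z=np.load(f); im,d=z['im'],z['d']; i=dict(arm.camera_info('wrist'),extrinsics=z['E'])
    P=cloud(i,d); H,S,V=cv2.split(cv2.cvtColor(im,cv2.COLOR_BGR2HSV))
    near=(abs(P[...,0]-445)<75)&(abs(P[...,1]-368)<75)
    def xy(m,zz):
        v,u=np.nonzero(m); return np.array([at_z(i,a,b,zz)[:2] for a,b in zip(u,v)],np.float32)
    bar=xy(near&(P[...,2]>83)&(P[...,2]<95),89); r=cv2.minAreaRect(bar); print('bar n',len(bar),np.round(r[0],1),np.round(r[1],1),'zmed',np.median(P[near&(P[...,2]>83)][:,2]))
    ev,V_=np.linalg.eigh(np.cov(bar.T)); ax=V_[:,1]; C=np.array(r[0])
    w=xy(near&(P[...,2]>83)&(P[...,2]<95)&(V>150)&(S<60),89); ax=ax*np.sign(ax@(w.mean(0)-C)); print('white n',len(w),np.round(w.mean(0),1))
    red=near&((H<8)|(H>172))&(S>140)&(V>90)&(P[...,2]>35)&(P[...,2]<60)
    rz=np.median(P[red][:,2]); rd=xy(red,rz); rc=np.array(cv2.minAreaRect(rd)[0]); print('red n',len(rd),'z',rz,np.round(rc,1))
    box=xy(near&(P[...,2]>38)&(P[...,2]<52),45); b=cv2.minAreaRect(cv2.convexHull(box)); print('box',np.round(b[0],1),np.round(b[1],1),round(b[2],1))
    C2=np.array(b[0]); pa=np.degrees(np.arctan2(ax[1],ax[0])); 
    for c in (C,C2):
        v=rc-c; ma=np.degrees(np.arctan2(v[1],v[0])); print('pointer deg',round(pa,1),'mark',round(ma,1),'r',round(float(np.hypot(*v)),1),'cw turn',round((pa-ma)%360,1))
    return C,pa
if __name__=='__main__': dial(sys.argv[1])
E
python3 dial.py w11.npz
```

```text
bar n 713 [450.6 367.9] [13.1 64.2] zmed 366.74469987076463
white n 155 [462.  359.1]
red n 85 z 51.31155176815059 [414.  339.8]
box [451.3 369.1] [150.9 138.6] 89.5
pointer deg -42.6 mark -142.5 r 46.2 cw turn 99.9
pointer deg -42.6 mark -141.9 r 47.5 cw turn 99.3
```

Run:
```python
from h import *
chain((451,368,180,-132.6),(451,368,66,-132.6))
```

```text
(451, 368, 180, -132.6) ([-0.0207, -0.0304, 0.4846], [0.0003, -0.0002, -0.2957]) rows>=6.2
(451, 368, 66, -132.6) ([0.0, 0.0, 0.456], [0.0, 0.0, 0.0]) rows>=2.3
```

Request:
arm_command --rows '[[[0,0,0.05],[0,0,-0.04]],[[0,0,0.1],[0,0,-0.085]],[[0,0,0.15],[0,0,-0.13]],[[0,0,0.2],[0,0,-0.17]],[[-0.021,-0.03,0.25],[0,0,-0.2]]]'

```text
clock: 29.0
position: [451.0, 367.6, 239.3]
ee_rot: [0.868, -0.497, -0.0, -0.0]
contact_force: [-0.0, 0.6, 0.6]
gripper_width: 42.7
grasp_force: 0.0
```

Request:
arm_command --rows '[[[0,0,0.06],[0,0,-0.03]],[[0,0,0.12],[0,0,-0.06]],[[0,0,0.2],[0,0,-0.09]],[[0,0,0.235],[0,0,-0.096]],[[0,0,0.235],[0,0,-0.096]]]'

```text
clock: 29.5
position: [450.7, 367.8, 179.3]
ee_rot: [0.932, -0.364, -0.0, 0.001]
contact_force: [-0.5, 0.5, -0.3]
gripper_width: 42.6
grasp_force: 0.0
```

Run:
```python
from h import *
im,d,i=snap('wrist','w12.png'); np.savez('w12.npz',im=im,d=d,E=i['extrinsics'])
import dial; dial.dial('w12.npz')
print(cur()[0]); chain((451,368,66,-132.6))
```

```text
bar n 1430 [451.8 367.7] [11.8 64.2] zmed 245.68673809659072
white n 338 [461.2 359.4]
red n 167 z 51.27636916378049 [414.1 339.9]
box [453.2 382.6] [145.8 119. ] 79.4
pointer deg -42.4 mark -143.6 r 46.8 cw turn 101.3
pointer deg -42.4 mark -132.4 r 57.8 cw turn 90.1
[451.14208898 368.53973316 180.45341373]
(451, 368, 66, -132.6) ([0.0009, 0.0018, 0.4578], [0.0001, -0.0001, -0.0001]) rows>=2.3
```

Request:
arm_command --rows '[[[0.001,0,0.1],[0,0,0]],[[0.001,0,0.22],[0,0,0]],[[0.001,0,0.34],[0,0,0]],[[0.001,0,0.43],[0,0,0]],[[0.001,0,0.456],[0,0,0]]]'

```text
clock: 30.05
position: [450.5, 368.3, 65.0]
ee_rot: [0.932, -0.363, -0.0, 0.001]
contact_force: [-0.3, -0.3, -0.9]
gripper_width: 42.4
grasp_force: 0.0
```

Request:
arm_command --rows '[[[0,0,0],[0,0,0]],[[0,0,0],[0,0,0]],[[0,0,0],[0,0,0]],[[0,0,0],[0,0,0]],[[0,0,0],[0,0,0]]]' --grip 0

```text
clock: 30.55
position: [451.8, 370.2, 68.3]
ee_rot: [0.932, -0.362, 0.001, -0.002]
contact_force: [-1.0, -0.4, 6.1]
gripper_width: 11.1
grasp_force: 62.3
```

Request:
arm_command --rows '[[[0,0,0],[0,0,0]],[[0,0,0],[0,0,0.02]],[[0,0,0],[0,0,0.04]],[[0,0,0],[0,0,0.07]],[[0,0,0],[0,0,0.1]]]'

```text
clock: 31.05
position: [451.5, 369.8, 68.3]
ee_rot: [0.863, -0.505, 0.0, -0.001]
contact_force: [-2.1, -0.6, 7.2]
gripper_width: 10.5
grasp_force: 62.6
```

Request:
arm_command --rows '[[[0,0,0],[0,0,0.04]],[[0,0,0],[0,0,0.08]],[[0,0,0],[0,0,0.12]],[[0,0,0],[0,0,0.16]],[[0,0,0],[0,0,0.2]]]'

```text
clock: 31.55
position: [450.6, 369.6, 68.2]
ee_rot: [-0.664, 0.747, 0.0, 0.001]
contact_force: [-5.9, 0.0, 9.4]
gripper_width: 10.5
grasp_force: 62.8
```

Request:
arm_command --rows '[[[0,0,0],[0,0,0.04]],[[0,0,0],[0,0,0.08]],[[0,0,0],[0,0,0.12]],[[0,0,0],[0,0,0.16]],[[0,0,0],[0,0,0.2]]]'

```text
clock: 32.05
position: [449.7, 370.0, 68.2]
ee_rot: [-0.401, 0.916, 0.001, 0.0]
contact_force: [-7.8, 1.2, 9.7]
gripper_width: 10.9
grasp_force: 63.0
```

Request:
arm_command --rows '[[[0,0,0],[0,0,0.03]],[[0,0,0],[0,0,0.061]],[[0,0,0],[0,0,0.061]],[[0,0,0],[0,0,0.061]]]'

```text
clock: 32.45
position: [449.5, 370.2, 68.2]
ee_rot: [-0.314, 0.95, 0.001, -0.0]
contact_force: [-8.5, 2.1, 10.9]
gripper_width: 11.0
grasp_force: 63.0
```

Request:
arm_command --rows '[[[0,0,0],[0,0,0]],[[0,0,0],[0,0,0]],[[0,0,0],[0,0,0]],[[0,0,0],[0,0,0]]]' --grip 0.5

```text
clock: 32.85
position: [450.9, 368.8, 66.0]
ee_rot: [-0.313, 0.95, -0.0, -0.0]
contact_force: [-0.3, -0.1, -0.8]
gripper_width: 42.7
grasp_force: 0.0
```

Request:
arm_command --rows '[[[0,0,-0.1],[0,0,0]],[[0,0,-0.25],[0,0,0]],[[0,0,-0.4],[0,0,0]],[[0,0,-0.5],[0,0,0]],[[0,0,-0.5],[0,0,0]]]'

```text
clock: 33.35
position: [452.7, 370.7, 195.8]
ee_rot: [-0.314, 0.95, 0.002, 0.004]
contact_force: [0.5, 0.4, -0.5]
gripper_width: 42.7
grasp_force: 0.0
```

Request:
arm_command --rows '[[[0.1,0,-0.1],[0,0,0]],[[0.2,0,-0.2],[0,0,0]],[[0.2,0,-0.2],[0,0,0]],[[0.2,0,-0.2],[0,0,0]],[[0.2,0,-0.2],[0,0,0]]]'

```text
clock: 33.85
position: [410.5, 339.1, 239.9]
ee_rot: [-0.313, 0.95, -0.001, -0.001]
contact_force: [0.3, 0.0, 0.6]
gripper_width: 43.1
grasp_force: 0.0
```

Run:
```python
from h import *
im,d,i=snap('wrist','w13.png'); np.savez('w13.npz',im=im,d=d,E=i['extrinsics'])
print(cur()[0])
import dial; dial.dial('w13.npz')
```

```text
[410.60715095 339.12713677 239.67887622]
bar n 831 [446.4 368.7] [65.8 11.2] zmed 301.12149086551636
white n 193 [436.2 360. ]
red n 107 z 51.36725781327942 [413.6 339.9]
box [451.1 370.9] [152.1 140.9] 88.6
pointer deg -143.3 mark -138.7 r 43.7 cw turn 355.4
pointer deg -143.3 mark -140.5 r 48.7 cw turn 357.2
```

View pics/w13.png

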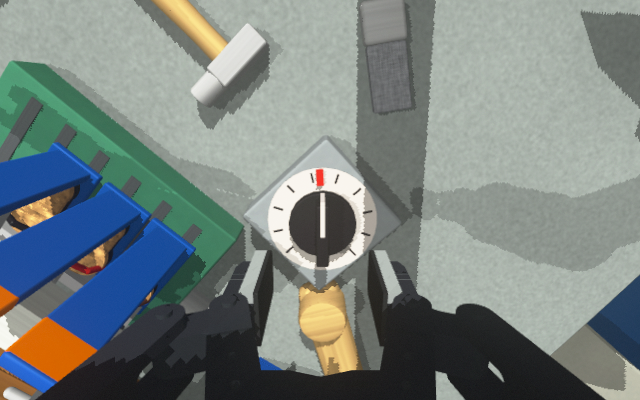

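```bash
cat > ring.py <<'E'
from h import *
import sys
for f in sys.argv[1:]:
    z=np.load(f); im,d=z['im'],z['d']; i=dict(arm.camera_info('wrist'),extrinsics=z['E'])
    P=cloud(i,d); H,S,V=cv2.split(cv2.cvtColor(im,cv2.COLOR_BGR2HSV))
    near=(np.hypot(P[...,0]-449,P[...,1]-370)<56)&(P[...,2]>40)
    low=near&(P[...,2]<50); dark=near&(V<70)&(P[...,2]>55)&(P[...,2]<66)
    red=near&((H<8)|(H>172))&(S>140)&(V>90)&(P[...,2]<60)
    def xy(m,zz):
        v,u=np.nonzero(m); return np.array([at_z(i,a,b,zz)[:2] for a,b in zip(u,v)],np.float32)
    ring=xy(low&(V>175)&(S<35),46); hull=cv2.convexHull(ring)[:,0]; (cx,cy),ax,_=cv2.fitEllipse(hull)
    disc=cv2.convexHull(xy(near&(P[...,2]>55)&(P[...,2]<66),60))[:,0]; (dx,dy),dax,_=cv2.fitEllipse(disc)
    rd=xy(red,51); r=cv2.minAreaRect(rd); rc=np.array(r[0])
    ev,V_=np.linalg.eigh(np.cov(rd.T)); a=V_[:,1]; a=a*np.sign(a@(rc-[cx,cy]))
    ang=lambda v: round(float(np.degrees(np.arctan2(v[1],v[0]))),1)
    print(f,'ring',np.round([cx,cy],1),np.round(ax,1),'disc',np.round([dx,dy],1),np.round(dax,1),'red',np.round(rc,1),np.round(r[1],1),'rider axis',ang(a),'mark from ring',ang(rc-[cx,cy]),'from disc',ang(rc-[dx,dy]),'from 449.3,370.3',ang(rc-[449.3,370.3]))
    w=xy(near&(P[...,2]>83)&(P[...,2]<95)&(V>150)&(S<60),89); ev,V_=np.linalg.eigh(np.cov(w.T)); print('white line axis',ang(V_[:,1]),ang(-V_[:,1]))
E
python3 ring.py w11.npz w12.npz w13.npz
```

```text
w11.npz ring [449.4 369.7] [110.5 112.3] disc [449.4 369.3] [66.7 67.4] red [413.9 339.8] [14.9  6.4] rider axis -142.5 mark from ring -139.9 from disc -140.2 from 449.3,370.3 -139.2
white line axis 136.1 -43.9
w12.npz ring [449.1 370.1] [111.6 112. ] disc [450.4 369.3] [66.1 67.9] red [414. 340.] [16.   7.3] rider axis -140.8 mark from ring -139.3 from disc -141.1 from 449.3,370.3 -139.3
white line axis 140.6 -39.4
w13.npz ring [449.7 369.5] [109.8 113.1] disc [448.7 369.4] [66.2 68.4] red [413.6 339.9] [16.1  6.3] rider axis -139.9 mark from ring -140.6 from disc -139.9 from 449.3,370.3 -139.6
white line axis -141.0 39.0
```

Run:
```python
from h import *
print(cur()[0]); chain((449.4,370,190,-230.1),(449.4,370,68,-230.1))
```

```text
[410.60715095 339.12713677 239.67887622]
(449.4, 370, 190, -230.1) ([-0.1987, 0.007, 0.1982], [-0.0002, -0.0009, -0.0188]) rows>=1.4
(449.4, 370, 68, -230.1) ([0.0, 0.0, 0.488], [0.0, 0.0, 0.0]) rows>=2.4
```

Request:
arm_command --rows '[[[-0.1,0.003,0.05],[0,0,-0.01]],[[-0.199,0.007,0.1],[0,0,-0.019]],[[-0.199,0.007,0.198],[0,0,-0.019]],[[-0.199,0.007,0.198],[0,0,-0.019]],[[-0.199,0.007,0.198],[0,0,-0.019]]]'

```text
clock: 34.4
position: [449.7, 370.0, 190.7]
ee_rot: [-0.342, 0.94, -0.001, -0.001]
contact_force: [0.9, 0.9, 0.1]
gripper_width: 42.6
grasp_force: 0.0
```

Request:
arm_command --rows '[[[0,0,0.1],[0,0,0]],[[0,0,0.24],[0,0,0]],[[0,0,0.38],[0,0,0]],[[0,0,0.46],[0,0,0]],[[0,0,0.488],[0,0,0]]]'

```text
clock: 34.9
position: [449.1, 369.8, 68.7]
ee_rot: [-0.342, 0.94, -0.001, -0.001]
contact_force: [0.6, -0.6, 0.2]
gripper_width: 42.5
grasp_force: 0.0
```

Request:
arm_command --rows '[[[0,0,0],[0,0,0]],[[0,0,0],[0,0,0]],[[0,0,0],[0,0,0]],[[0,0,0],[0,0,0]],[[0,0,0],[0,0,0]]]' --grip 0

```text
clock: 35.4
position: [450.7, 371.4, 71.9]
ee_rot: [-0.342, 0.94, 0.001, 0.002]
contact_force: [1.3, -1.0, 6.8]
gripper_width: 10.9
grasp_force: 62.2
```

Request:
arm_command --rows '[[[0,0,0],[0,0,0]],[[0,0,0],[0,0,0]],[[0,0,0],[0,0,0]]]'

```text
clock: 35.7
position: [450.7, 371.3, 71.8]
ee_rot: [-0.342, 0.94, 0.001, 0.002]
contact_force: [0.7, -0.8, 5.5]
gripper_width: 10.6
grasp_force: 62.2
```

Request:
arm_command --rows '[[[0,0,0],[0,0,0]],[[0,0,0],[0,0,0]],[[0,0,0],[0,0,0]],[[0,0,0],[0,0,0]]]' --grip 0.5

```text
clock: 36.1
position: [449.3, 370.2, 69.5]
ee_rot: [-0.342, 0.94, -0.0, -0.0]
contact_force: [-0.6, -0.3, -0.1]
gripper_width: 42.7
grasp_force: 0.0
```

Request:
arm_command --rows '[[[0,0,-0.1],[0,0,0]],[[0,0,-0.25],[0,0,0]],[[0,0,-0.4],[0,0,0]],[[0,0,-0.5],[0,0,0]],[[0,0,-0.5],[0,0,0]]]'

```text
clock: 36.6
position: [451.1, 372.1, 199.3]
ee_rot: [-0.342, 0.94, 0.002, 0.004]
contact_force: [0.6, 0.2, 0.4]
gripper_width: 42.8
grasp_force: 0.0
```

Request:
arm_command --rows '[[[0.1,0,-0.1],[0,0,0]],[[0.2,0,-0.2],[0,0,0]],[[0.2,0,-0.2],[0,0,0]],[[0.2,0,-0.2],[0,0,0]],[[0.2,0,-0.2],[0,0,0]]]'

```text
clock: 37.1
position: [411.0, 338.1, 243.4]
ee_rot: [-0.342, 0.94, -0.001, -0.001]
contact_force: [0.5, 0.4, 0.5]
gripper_width: 42.5
grasp_force: 0.0
```

```bash
python3 - <<'E'
from h import *
im,d,i=snap('wrist'); np.savez('w14.npz',im=im,d=d,E=i['extrinsics'])
print(cur()[0],arm.read_state()['clock'])
s,_,_=snap('side'); t,_,_=snap('top')
a=cv2.resize(im[90:310,220:430],(380,400)); b=cv2.resize(s[120:320,220:480],(420,323)); c=cv2.resize(t[120:240,180:480],(800,190)[:2]) 
o=np.zeros((600,800,3),np.uint8); o[:400,:380]=a; o[:323,380:]=b; o[405:595]=c; cv2.imwrite('pics/fin.png',o)
E
python3 dial.py w14.npz|tail -2; python3 ring.py w14.npz
```

```text
[411.12345105 338.1019658  243.16972724] 37.15
pointer deg -140.5 mark -138.7 r 43.3 cw turn 358.2
pointer deg -140.5 mark -140.6 r 48.4 cw turn 0.2
w14.npz ring [449.6 369.6] [110.2 112.6] disc [448.7 369.4] [66.3 68.4] red [413.7 339.8] [15.2  6. ] rider axis -140.7 mark from ring -140.3 from disc -139.7 from 449.3,370.3 -139.4
white line axis -138.1 41.9
```

View pics/fin.png

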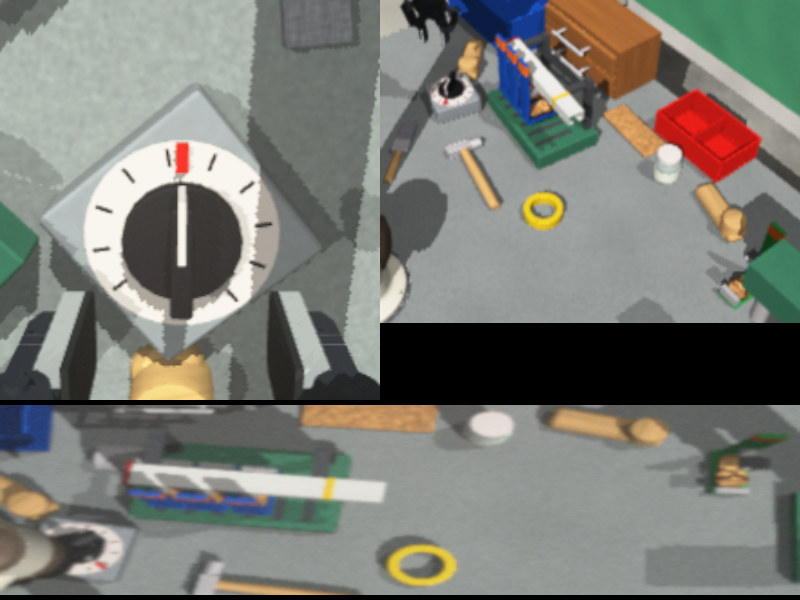

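The dial pointer lines up with the red mark, and three carriers hang past the band. One last numeric check for a blue carrier left elsewhere on the bench, then hand in.

Run:
```python
from h import *
for c in ['top','side']:
    i=arm.camera_info(c); im,d=arm.get_image(c); P=cloud(i,d); H,S,V=cv2.split(cv2.cvtColor(im,cv2.COLOR_BGR2HSV))
    m=(H>100)&(H<130)&(S>130)
    n,l,st,ce=cv2.connectedComponentsWithStats(m.astype(np.uint8))
    for k in range(1,n):
        if st[k,4]>10: print(c,np.round(ce[k]),st[k,4],np.round(np.median(P[l==k],0)))
    for q in ['carrier1','carrier1_head']: print(c,q,[(round(r['score'],2),np.round(r['position']).tolist()) for r in arm.spot_in(c,q)[:6]])
```

```text
top [140. 105.] 8645 [811. 633.   8.]
top [234. 175.] 26 [543. 257. 248.]
top [251. 177.] 25 [538. 206. 248.]
top [269. 179.] 24 [533. 153. 247.]
top [250. 183.] 135 [535. 234. 117.]
top [275. 186.] 74 [527. 139. 103.]
top [ 24. 285.] 5093 [ 137. 1273. -464.]
top carrier1 [(0.93, [454.0, 158.0]), (0.83, [274.0, 182.0]), (0.74, [242.0, 176.0]), (0.54, [262.0, 179.0]), (0.39, [411.0, 132.0])]
top carrier1_head [(0.78, [459.0, 154.0]), (0.52, [242.0, 180.0])]
side [111.  43.] 12881 [ 163. 1274.  402.]
side [298. 125.] 3621 [773. 631.  76.]
side [159. 139.] 2447 [ 250. 1274. -222.]
side [315. 149.] 13 [749. 426.   9.]
side [  3. 324.] 81 [-816.  822. -555.]
side carrier1 [(0.97, [445.0, 297.0]), (0.71, [295.0, 159.0]), (0.64, [302.0, 171.0]), (0.63, [310.0, 184.0]), (0.32, [264.0, 181.0])]
side carrier1_head [(0.88, [445.0, 298.0]), (0.76, [297.0, 161.0]), (0.68, [261.0, 174.0])]
```

```bash
python3 -c "
from bench import arm
print(arm.job_done())"
```

```text
the job is handed in; nothing more can be done
None
```

The three blue carriers I found on the bench now hang on the rail past the yellow band, and the dial pointer stands at the red mark to within about 1–2°; the job is handed in.

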